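# Bring the tube rotator to its loading position and lock it

## Task

Turn the drum of the bench tube rotator by hand on its axle until the one deep notch in its rim, now out of sight below, is at the very top under the raised lock lever; leave the lever up until the drum is there. Then swing the lever all the way down so that its pin sits in the notch and locks the drum, let go, and leave the things standing around it where they are.

Things in the scene. Friction and masses are not known exactly. Their poses are not given: they have to be found in the camera images.
- rotator: White bench tube rotator, fixed; base 225x116x17 mm. Origin on the bench right under the axle; x points away from the robot to the hinge post, y left, z up. The drum stands upright in its x-z plane between low walls (outer faces 43 mm apart, tops 80 mm high, x -90 to +94 mm). Round axle bosses, radius 20 mm. Hinge post at x 87 to 119 mm, 191 mm high. Motor boxes 45 mm high beside the walls, x 0 to 60 mm.
- axle (a point): Centre of the drum, on its horizontal axle (the rotator's y axis), 95 mm above the bench. The drum is grey, 150 mm in diameter, 22 mm thick; its two flat faces can be pinched at the rim. It turns either way without stop and stays where it is left; friction needs about 2 N at the rim. Three shallow dips in the rim (4 mm deep, 16 mm wide) are not the notch.
- notch (a point): Mouth of the drum's one deep notch, on the rim 75 mm from the axle, mid-width; turns with the drum. Its z axis points from the axle out through the notch, y along the axle. At the top it is straight above the axle, 170 mm above the bench. The notch is a slot across the whole rim, 17 mm wide, 14 mm deep, with rounded lips. It starts 110 to 250 degrees from the top, down between the walls.
- lever (a joint): Lock lever angle, rad: 0 = down and level, pin home in the notch; grows as it rises. Starts at 0.70 to 0.80 (0.80 = upper stop), stays where it is left; 1 to 3 N at the pad moves it. With the pin on the plain rim it stops at about 0.12, on a shallow dip at about 0.08. Raised, it overhangs the drum: reach the rim at its front upper quarter with the tool leaning back to the robot 35 to 48 degrees.
- lever_hinge (a point): Hinge of the lever, 100 mm behind the axle (rotator +x) and 185 mm above the bench, axis along the rotator's y. The lever is a steel bar 16 mm wide, 11 mm thick, pointing to the robot; under it, 100 mm from the hinge, a cross pin of 14 mm diameter enters the notch. The round pin draws the drum in by itself if the notch is within about 4 degrees of the top.
- lever_pad (a point): Centre of the top face of the round black finger pad (32 mm diameter, 11 mm thick) at the lever's free end, 180 mm from the hinge and 5.5 mm above the bar's middle; moves on a circle about the hinge. z is normal to the pad, x runs along the lever to the hinge. Lever down: 80 mm in front of the axle, 190.5 mm above the bench.
- sample_cup_0: Bystander, to be left alone: sample cup with its lid, 56 mm wide, 58 mm high, beside the rotator's front right corner; origin at the centre of its underside.
- reagent_b: Bystander, to be left alone: dropper bottle, 29 mm wide, 78 mm high, beside the rotator's front left corner; origin at the centre of its underside.
- timer: Bystander, to be left alone: flat kitchen-type timer, 62x62x17 mm, in front of the kit case; origin at the centre of its underside.
- sample_cup_1: Bystander, to be left alone: sample cup with its lid, 52 mm wide, 50 mm high, in front of the kit case; origin at the centre of its underside.
- reagent_d: Bystander, to be left alone: dropper bottle, 33 mm wide, 78 mm high, in front of the black tray box; origin at the centre of its underside.
- pouch_1: Bystander, to be left alone: flat foil pouch, 62x90x10 mm, in front of the black tray box; origin at the centre of its underside.

How it is judged (in metres and radians):
On the way:
1. the notch is brought to the top (within 8 degrees) while the lever is still up (angle between notch's own z axis and vertical below 0.14 rad and value of joint lever above 0.3 rad), for 0.2 s.
At the end, for the whole second after the job is handed in: The lever is down (angle under 0.04 rad, pin in the notch) and the notch is at the top within 4.5 degrees (value of joint lever below 0.04 rad and angle between notch's own z axis and vertical below 0.08 rad and height (world z) of notch above 0.16 m); the robot touches nothing.
It fails at once if one of the things standing around is moved by more than 40 mm (distance of any of sample_cup_0, reagent_b, timer, sample_cup_1, reagent_d, pouch_1 from where it was at the start of the episode above 0.04 m).
It fails at once if the lever is brought down onto the rim away from the notch (value of joint lever below 0.2 rad and not (angle between notch's own z axis and vertical below 0.2 rad)).
It also fails if it takes over 72 s, if anything falls off the work surface, if the arm or the gripper's body presses on something with over 40 N, if the wrist force passes 120 N, or if a joint passes its speed limit or range.

## Robot

A 7-joint arm with a two-finger parallel gripper is mounted at the origin on a cart in front of the work surface, level with it; the furniture and walls round the work are solid. World frame = base frame: x ahead of the robot, y to its left, z up, the work surface at z = 0. Lengths are in mm, angles in rad, forces in N, time in s.
With the tool pointing down it reaches from about 400 to 900 mm from the base axis. Payload 5.5 kg.
Tool frame: the origin (TCP) lies at the very end of the fingers, on their centre line; the grasp point (between the pads) lies 19 mm behind it (r.grasp_offset is the distance from the TCP to the grasp point, in mm); z points along the fingers, y is the direction in which the jaws open and shut (so a half turn about z gives the same grasp; the last joint's range is limited). The gripper opens to 92 mm and grips with 3 to 60 N. Pads are 19 mm wide; open, the fingers measure 130 mm over their backs; the gripper's body (75 mm by 190 mm) begins 47 mm behind the grasp point.
Start: joints at [-1.043, 0.501, -0.427, 1.55, 0.221, 1.138, -0.21], TCP at [170.077, 627.354, 226.729] pointing down, gripper open.
Joint ranges: [-2.88, 2.88], [-0.31, 2.03], [-1.54, 1.56], [0.2, 2.42], [-1.41, 4.55], [0.19, 2.02], [-2.57, 2.57]. Speed limits (rad/s): [2.57, 2.57, 3.14, 3.14, 3.14, 3.14, 3.14].

## Interface

Orientations are given as a unit quaternion [w, x, y, z].
In Python, from rig import r gives the robot as it stands.
- The arm moves only by the shell command python3 -m crank 'ROWS' [FORCE]. ROWS is JSON, a list of rows, each an object with "linear": the shift along the tool's x, y, z in mm, a list of three; "turn": the turn, a rotation vector about the tool's x, y, z in rad, a list of three; "jaw": the opening, from -1 (shut) to 1 (fully open). A call has 1 to 8 rows; each row is the pose to reach, as a shift and turn from the pose commanded when the call began, along the tool's axes at that moment; what a row does not reach only later rows make up. A row lasts 1/10 s, in which the tool goes at most 50 mm and 8.59 degrees, less where a joint would pass 70% of its speed; a pose out of reach is approached as far as the arm can. A call with a gripper value outside its range is refused whole. The fingers move at their own pace and stop on an object; FORCE is the grip in N (left out, the last holds). Time passes only in rows, so rows that repeat a pose let the fingers close. It gives the time, the measured TCP pose, the force and the opening at its end, in the units of the state.
- r.observe(): the state, without advancing time (a new reading comes with each control period).
- r.capture(name): name is "scene" or "top" or "wrist"; returns a dict with "color" (384x512x3 uint8, red, green, blue), "intrinsics" (3x3 intrinsics, pixels), "k1" (the pictures are not rectified: a ray, as slopes to the right and down, at radius r is drawn at 1 + k1 r^2 times it, then the intrinsics apply), "R" (3x3) and "t" (3): a world point X has camera coordinates R X + t. Camera axes: x right, y down, z forward; pixel columns grow to the right and rows downward; lengths in mm; the calibration is good to about 2 mm. A picture is of the moment at which its call begins. There is no depth.
- r.hand_in(): hands the job in, once; it reports no verdict.
The state is a dict: "clock": time; "joint_pos": joint angles; "joint_vel": joint speeds; "joint_efforts": joint torques, N m; "ee_pos": TCP position; "tcp_rot": TCP orientation; "force": force on the tool from outside, world axes, zero at the start; "ft_torque": the same for the moment, N m; "gripper_width": finger opening in mm.
Only numpy, scipy, OpenCV 4.12 (cv2) and the standard library are available. Lean on these libraries where they do the work, as an engineer would, in place of code of your own. Each camera call takes 0.05 s, during which the arm holds its last target.

## Working session

There is one attempt and no reset: what is moved stays moved. The work goes in short steps, Python scripts to look and compute and a shell command to move; the robot and the scene stay as the last step left them, time stands still between calls to the robot, and variables do not carry over. Pictures are saved under pics/ and viewed, and the job is handed in when it is done.

```bash
ls; mkdir -p pics; python3 - <<'E'
from rig import r
import cv2,json,numpy as np
s=r.observe();print({k:np.round(v,3).tolist() for k,v in s.items()},r.grasp_offset)
for n in("scene","top","wrist"):
    c=r.capture(n);cv2.imwrite(f"pics/{n}0.png",c["color"][:,:,::-1])
    print(n,np.round(c["intrinsics"],1).tolist(),c["k1"],np.round(c["R"],3).tolist(),np.round(c["t"],1).tolist())
E
```

```text
pics
{'clock': 0.0, 'joint_pos': [-1.043, 0.502, -0.427, 1.551, 0.221, 1.138, -0.21], 'joint_vel': [-0.001, -0.001, 0.002, 0.001, -0.001, 0.001, -0.001], 'joint_efforts': [-0.0, -56.66, -5.817, -27.911, -0.069, 0.031, 0.0], 'ee_pos': [169.992, 626.655, 225.674], 'tcp_rot': [-0.0, 0.132, 0.991, -0.001], 'force': [0.406, 0.499, 0.779], 'ft_torque': [-0.012, 0.051, -0.024], 'gripper_width': 91.474} 18.8
scene [[460.2, 0.0, 258.8], [0.0, 460.2, 195.2], [0.0, 0.0, 1.0]] -0.06730255699820033 [[0.758, -0.652, 0.01], [-0.416, -0.496, -0.762], [0.502, 0.573, -0.648]] [-419.1, 315.3, 1213.3]
top [[459.2, 0.0, 257.0], [0.0, 459.2, 192.4], [0.0, 0.0, 1.0]] 0.050549820824825814 [[0.005, -1.0, -0.0], [-0.991, -0.005, -0.132], [0.132, 0.001, -0.991]] [-25.4, 557.7, 1321.8]
wrist [[269.8, 0.0, 260.4], [0.0, 269.8, 191.6], [0.0, 0.0, 1.0]] -0.038264090594925027 [[0.262, 0.965, -0.003], [0.932, -0.252, 0.26], [0.25, -0.071, -0.966]] [-648.7, -30.8, 390.8]
```

View pics/scene0.png

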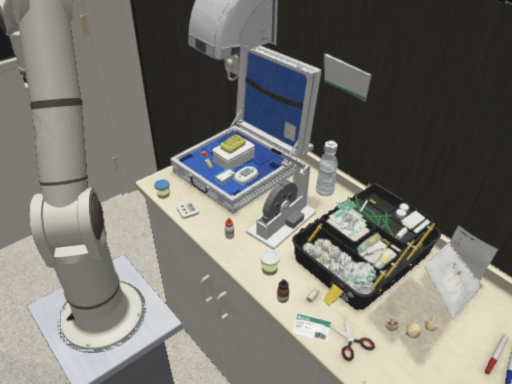

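View pics/top0.png

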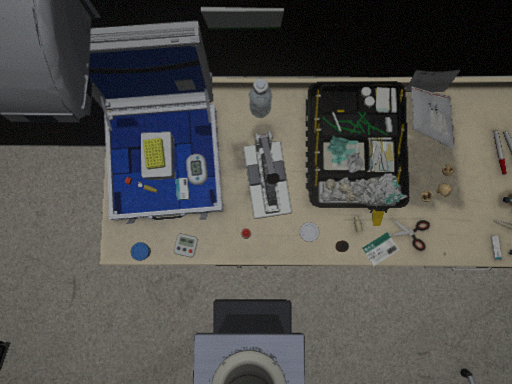

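View pics/wrist0.png

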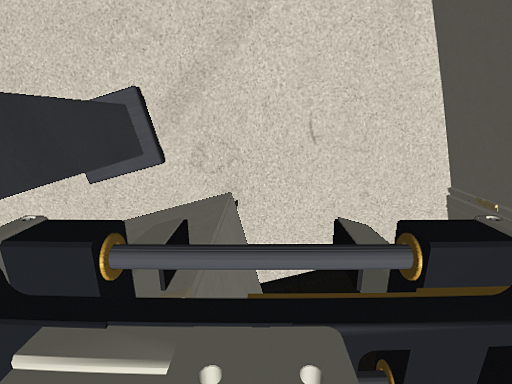

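The top view shows the rotator at about (267,178), the lever overhanging it, with cups and bottles at (309,232) and (246,233). I'll zoom in.

```bash
cat > h.py <<'E'
import numpy as np,cv2
from scipy.spatial.transform import Rotation as Ro
def proj(c,X):
    X=np.atleast_2d(X).astype(float);p=X@np.array(c["R"]).T+np.array(c["t"])
    s=p[:,:2]/p[:,2:];r2=(s**2).sum(1,keepdims=True);s=s*(1+c["k1"]*r2)
    K=np.array(c["intrinsics"]);return s@K[:2,:2].T+K[:2,2]
def ray(c,uv):
    K=np.array(c["intrinsics"]);d=(np.array(uv,float)-K[:2,2])/[K[0,0],K[1,1]];s=d.copy()
    for _ in range(20): s=d/(1+c["k1"]*(s@s))
    R=np.array(c["R"]);o=-R.T@np.array(c["t"]);v=R.T@np.array([*s,1]);return o,v
def onz(c,uv,z):
    o,v=ray(c,uv);return o+v*(z-o[2])/v[2]
def ony(c,uv,P,n):
    o,v=ray(c,uv);return o+v*(((P-o)@n)/(v@n))
def zoom(c,box,f,name):
    x0,y0,x1,y1=box;im=c["color"][y0:y1,x0:x1,::-1]
    im=cv2.resize(im,None,fx=f,fy=f,interpolation=cv2.INTER_CUBIC);cv2.imwrite(name,im)
E
python3 - <<'E'
from rig import r
from h import *
c=r.capture("top");zoom(c,(230,120,330,245),4.8,"pics/topz.png")
c=r.capture("scene");zoom(c,(220,150,350,250),6,"pics/scz.png")
E
```

```text
(no output)
```

View pics/topz.png

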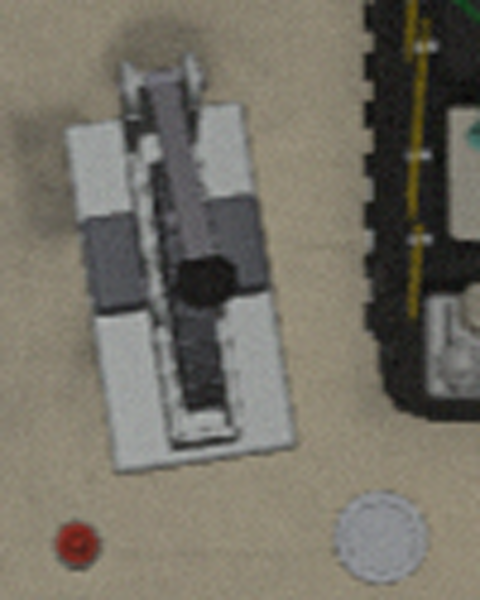

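View pics/scz.png

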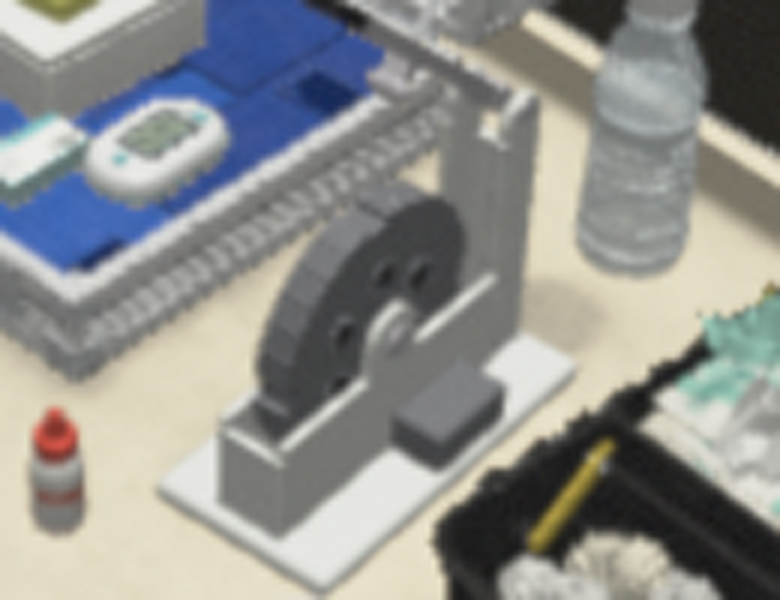

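```bash
python3 - <<'E'
from rig import r
from h import *
c=r.capture("top");d=r.capture("scene")
T=lambda u,v:(230+u/4.8-.4,120+v/4.8-.4)
S=lambda u,v:(220+u/6-.42,150+v/6-.42)
P={}
for n,p in dict(FL=(118,472),FR=(296,446),BR=(240,103),BL=(67,127)).items(): P[n]=onz(c,T(*p),17);print(n,P[n].round(1))
for n,p in dict(mLf=(99,313),mLb=(82,219),mRf=(271,289),mRb=(257,194)).items(): P[n]=onz(c,T(*p),45);print(n,P[n].round(1))
for n,p in dict(FL=(160,488),FR=(322,592),BR=(578,370)).items(): print('sc',n,onz(d,S(*p),17).round(1))
print('wall front', onz(c,T(172,445),80),onz(c,T(236,438),80))
for n in [('FL','FR'),('BL','BR'),('FL','BL'),('FR','BR')]: print(n,np.linalg.norm(P[n[0]]-P[n[1]]))
a=(P['BL']+P['BR']-P['FL']-P['FR']); print('yaw',np.degrees(np.arctan2(a[1],a[0])))
b=(P['FL']+P['BL']-P['FR']-P['BR']); print('yaw',np.degrees(np.arctan2(-b[0],b[1])))
yaw=np.arctan2(a[1],a[0])
mc=(P['FL']+P['FR']+P['BL']+P['BR'])/4; ex=np.array([np.cos(yaw),np.sin(yaw),0])
mm=(P['mLf']+P['mLb']+P['mRf']+P['mRb'])/4
print(mc,mm, 'mm-mc along x',(mm-mc)@ex, 'O from motor',mm-30*ex)
E
```

```text
FL [483.8 -14.7  17. ]
FR [ 500.5 -125.3   17. ]
BR [718.7 -90.9  17. ]
BL [702.6  18.8  17. ]
mLf [579.3  -2.7  45. ]
mLb [638.    8.2  45. ]
mRf [ 594.7 -108.4   45. ]
mRb [654.2 -99.9  45. ]
sc FL [483.6 -20.2  17. ]
sc FR [ 498.7 -129.1   17. ]
sc BR [716.1 -96.8  17. ]
wall front [495.09464049 -47.08710459  80.        ] [499.44405177 -85.05896093  80.        ]
('FL', 'FR') 111.84174754863406
('BL', 'BR') 110.82959599926525
('FL', 'BL') 221.40268959071054
('FR', 'BR') 220.88703177830868
yaw 8.840664492425244
yaw 8.465430031697501
[601.38437613 -53.01637501  17.        ] [616.55241719 -50.69617069  45.        ] mm-mc along x 15.34442361576242 O from motor [586.90883057 -55.30678586  45.        ]
```

```bash
cat >> h.py <<'E'
O0=np.array([586.5,-57.3,0]);YAW=np.radians(8.6)
def RW(yaw=None):
    y=YAW if yaw is None else yaw
    return Ro.from_euler('z',y).as_matrix()
def w(p,O=None,yaw=None): return (O0 if O is None else O)+np.atleast_2d(p)@RW(yaw).T
def overlay(c,name,box,f,lev=0.75,O=None,yaw=None,notch=None):
    x0,y0,x1,y1=box;im=cv2.resize(c["color"][y0:y1,x0:x1,::-1],None,fx=f,fy=f,interpolation=cv2.INTER_CUBIC)
    def L(P,col,cl=False):
        q=proj(c,w(P,O,yaw));q=((q-[x0,y0]+.5)*f-.5)
        cv2.polylines(im,[np.round(q).astype(int)],cl,col,1,cv2.LINE_AA)
    t=np.linspace(0,2*np.pi,73)
    for s in(-11,11): L(np.c_[75*np.sin(t),0*t+s,95+75*np.cos(t)],(0,0,255))
    for s in(-1,1): L([[-90,s*21.5,80],[94,s*21.5,80]],(0,255,0)); L([[-90,s*21.5,17],[-90,s*21.5,80]],(0,255,0))
    L([[-90,-21.5,80],[-90,21.5,80]],(0,255,0))
    for s in(-1,1): L([[0,s*21.5,45],[0,s*58,45],[60,s*58,45],[60,s*21.5,45]],(255,255,0))
    L([[-98,58,17],[-98,-58,17],[127,-58,17],[127,58,17]],(255,0,255),True)
    ca,sa=np.cos(lev),np.sin(lev);u=np.array([-ca,0,sa]);n=np.array([sa,0,ca]);h=np.array([100,0,185])
    for s in(-8,8): L([h+n*5.5+[0,s,0],h+u*165+n*5.5+[0,s,0]],(0,255,255))
    L([h+u*(180+16*np.cos(a))+n*5.5+np.array([0,16*np.sin(a),0]) for a in t],(0,255,255))
    if notch is not None: L([[75*np.sin(notch),y,95+75*np.cos(notch)] for y in(-11,11)],(255,128,0))
    cv2.imwrite(name,im)
E
python3 - <<'E'
from rig import r
from h import *
c=r.capture("top");overlay(c,"pics/to.png",(230,120,330,245),4.8)
d=r.capture("scene");overlay(d,"pics/so.png",(220,130,350,250),5)
wc=r.capture("wrist");s=r.observe();print(Ro.from_quat(s["tcp_rot"],scalar_first=True).as_matrix().T@(-np.array(wc["R"]).T@wc["t"]-s["ee_pos"]))
print(np.array(wc["R"])@Ro.from_quat(s["tcp_rot"],scalar_first=True).as_matrix())
E
```

```text
[ 7.19517178e+01  4.85649675e-02 -1.57812595e+02]
[[-1.57024713e-04  9.99999521e-01  9.66502742e-04]
 [-9.65552294e-01  9.98772494e-05 -2.60209064e-01]
 [-2.60209035e-01 -9.74068194e-04  9.65551816e-01]]
```

View pics/to.png

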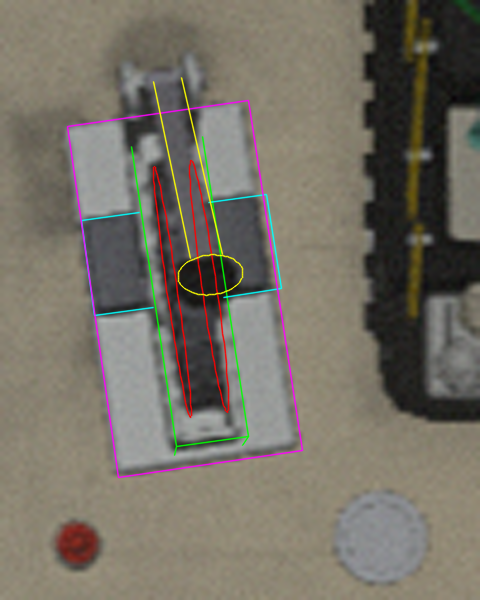

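View pics/so.png

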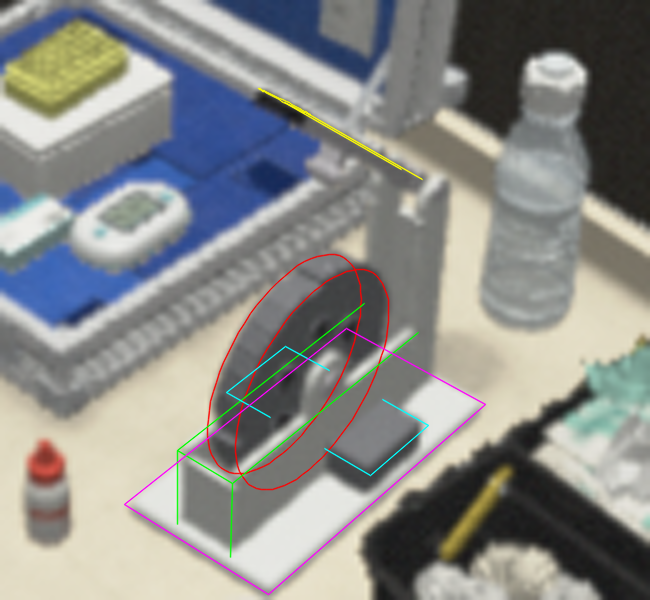

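Overlays agree within about 2–3 mm, so I'll refine with the wrist camera. Next is a move to a pre-grasp viewpoint.

```bash
cat >> h.py <<'E'
def Rt(th,yaw=None):
    R=RW(yaw);ex,ey,ez=R.T
    z=np.sin(th)*ex-np.cos(th)*ez;x=-np.cos(th)*ex-np.sin(th)*ez
    return np.c_[x,ey,z]
def tcp_for(phi,th,rad=66,back=0,dy=0):
    "phi,th deg; grasp pt at rim angle phi toward robot"
    p=np.radians(phi);R=Rt(np.radians(th))
    g=w([-rad*np.sin(p),dy,95+rad*np.cos(p)])[0]
    return g+R[:,2]*(19-back),R
def delta(s,P,R):
    R0=Ro.from_quat(s["tcp_rot"],scalar_first=True).as_matrix()
    return (R0.T@(P-s["ee_pos"])).round(1),Ro.from_matrix(R0.T@R).as_rotvec().round(3)
E
python3 - <<'E'
from rig import r
from h import *
s=r.observe()
print(delta(s,np.array([440,300,350]),Rt(0)))
P,R=tcp_for(45,40,back=120);print(P)
E
```

```text
(array([-346.2, -245.3, -123.3]), array([-0.   , -0.   , -0.415]))
[476.16408601 -73.98673812 219.03953631]
```

```bash
python3 -m crank '[{"linear":[-40,-30,-15],"turn":[0,0,-0.05],"jaw":1},{"linear":[-80,-57,-30],"turn":[0,0,-0.1],"jaw":1},{"linear":[-120,-85,-45],"turn":[0,0,-0.15],"jaw":1},{"linear":[-160,-113,-60],"turn":[0,0,-0.2],"jaw":1},{"linear":[-200,-141,-75],"turn":[0,0,-0.25],"jaw":1},{"linear":[-240,-170,-90],"turn":[0,0,-0.3],"jaw":1},{"linear":[-275,-195,-105],"turn":[0,0,-0.35],"jaw":1},{"linear":[-300,-212,-120],"turn":[0,0,-0.4],"jaw":1}]'
python3 - <<'E'
from rig import r
from h import *
s=r.observe();print(s["ee_pos"],s["joint_pos"].round(2) if hasattr(s["joint_pos"],'round') else s["joint_pos"])
P,R=tcp_for(45,40,back=120);print(delta(s,P,R))
print(delta(s,np.array([440,60,300]),Rt(.25)))
E
```

```text
clock: 1.3
ee_pos: [406.4, 340.8, 347.6]
tcp_rot: [0.001, -0.067, 0.998, -0.0]
force: [0.3, 0.3, 0.0]
gripper_width: 92.2
[406.41332273 340.83840773 347.62636864] [-0.42  0.17 -0.38  1.69  0.07  1.29  0.89]
(array([ -13.7, -420.3,  129. ]), array([-0.007, -0.697, -0.015]))
(array([   4.2, -282.8,   47.9]), array([-0.003, -0.249, -0.016]))
```

```bash
python3 -m crank '[{"linear":[0,-45,5],"turn":[0,-0.06,0],"jaw":1},{"linear":[0,-90,10],"turn":[0,-0.12,0],"jaw":1},{"linear":[0,-135,20],"turn":[0,-0.2,0],"jaw":1},{"linear":[0,-180,30],"turn":[0,-0.28,-0.005],"jaw":1},{"linear":[-5,-225,45],"turn":[0,-0.36,-0.01],"jaw":1},{"linear":[-8,-270,60],"turn":[0,-0.44,-0.01],"jaw":1},{"linear":[-10,-310,75],"turn":[0,-0.52,-0.01],"jaw":1},{"linear":[-10,-350,90],"turn":[0,-0.6,-0.01],"jaw":1}]'
python3 - <<'E'
from rig import r
from h import *
s=r.observe();print(s["ee_pos"],np.round(s["joint_pos"],2))
P,R=tcp_for(45,40,back=120);print(delta(s,P,R))
E
```

```text
clock: 2.1
ee_pos: [452.7, 25.7, 265.2]
tcp_rot: [0.263, -0.069, 0.962, 0.024]
force: [0.2, 2.8, 0.0]
gripper_width: 91.5
[452.6891901   25.6941813  265.21164652] [ 0.01 -0.25 -0.08  2.4  -0.15  0.46  1.75]
(array([  15.5, -102.5,   43.3]), array([ 0.005, -0.165, -0.008]))
```

```bash
python3 - <<'E'
from rig import r
from h import *
s=r.observe()
for b in (60,80):
  P,R=tcp_for(40,40,back=b);print(P,delta(s,P,R))
E
python3 -m crank '[{"linear":[-5,-30,10],"turn":[0,0,0],"jaw":1},{"linear":[-10,-60,25],"turn":[0,0,0],"jaw":1},{"linear":[-10,-90,40],"turn":[0,0,0],"jaw":1},{"linear":[-10,-100,50],"turn":[0,-0.05,0],"jaw":1},{"linear":[-10,-103,60],"turn":[0,-0.1,0],"jaw":1},{"linear":[-10,-103,60],"turn":[0,-0.1,0],"jaw":1}]'
python3 - <<'E'
from rig import r
from h import *
s=r.observe();print(s["ee_pos"],np.round(s["joint_pos"],2))
P,R=tcp_for(45,40,back=60);print(delta(s,P,R))
c=r.capture("wrist");overlay(c,"pics/w1.png",(0,0,512,384),1.5);zoom(c,(0,0,512,384),1.5,"pics/w1r.png")
E
```

```text
[518.49504247 -67.58478286 176.96675541] (array([ 1.000e-01, -1.027e+02,  1.013e+02]), array([ 0.005, -0.165, -0.008]))
[505.78383546 -69.50717218 192.28764428] (array([   3.3, -102.6,   81.6]), array([ 0.005, -0.165, -0.008]))
clock: 2.7
ee_pos: [508.9, -66.0, 229.0]
tcp_rot: [0.303, -0.072, 0.95, 0.025]
force: [1.9, -0.0, 0.8]
gripper_width: 92.0
[508.94449157 -66.03728497 228.97871678] [-0.44 -0.09  0.65  2.4  -0.63  0.28  2.51]
(array([28.3, -3.2, 48.4]), array([ 0.004, -0.081, -0.001]))
```

View pics/w1.png

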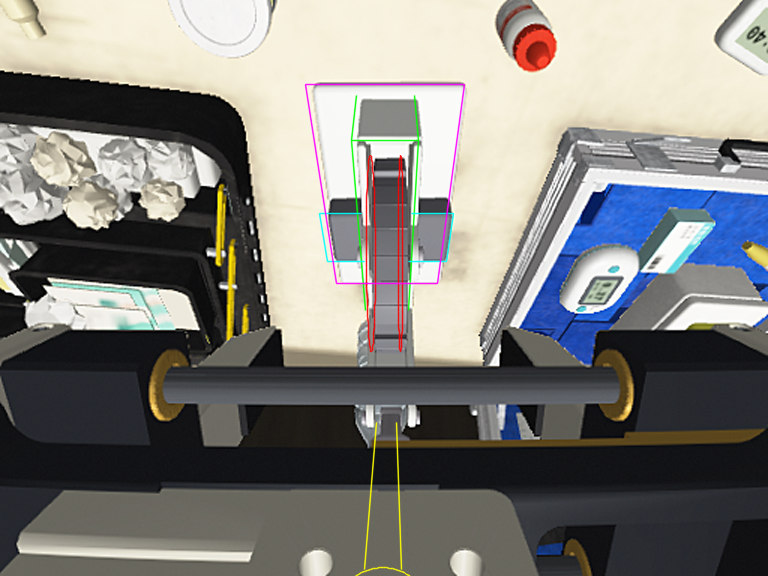

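View pics/w1r.png

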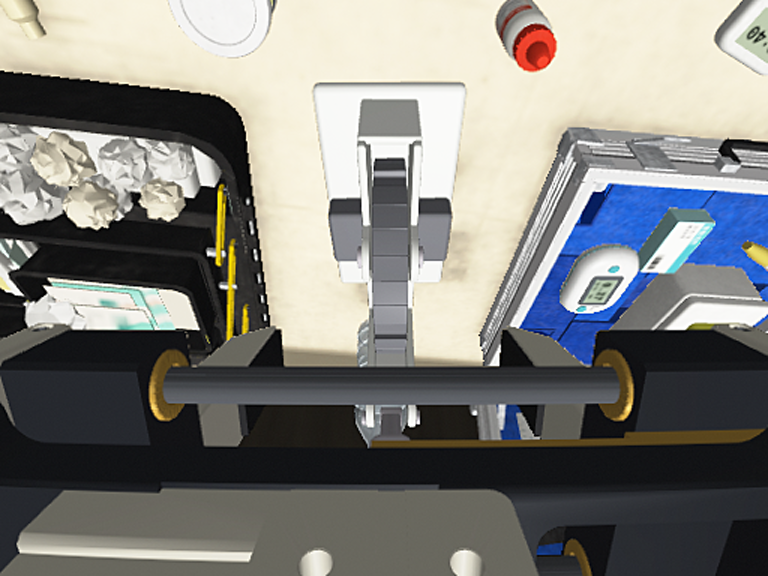

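```bash
sed -i 's/^O0=.*/O0=np.array([586.8,-54.5,0]);YAW=np.radians(8.6)/' h.py; python3 - <<'E'
from rig import r
from h import *
s=r.observe()
for b in (40,0):
  P,R=tcp_for(40,37,back=b);print(P,delta(s,P,R))
E
```

```text
[532.35699952 -62.73372969 162.33027896] (array([19.2, -2.1, 67.5]), array([ 0.006, -0.028,  0.001]))
[556.15893729 -59.13402505 130.38485855] (array([ 18.1,  -2.3, 107.5]), array([ 0.006, -0.028,  0.001]))
```

```bash
python3 -m crank '[{"linear":[5,0,15],"turn":[0,0,0],"jaw":0.1},{"linear":[10,-1,30],"turn":[0,0,0],"jaw":0.1},{"linear":[15,-2,48],"turn":[0,-0.02,0],"jaw":0.1},{"linear":[18,-2,66],"turn":[0,-0.03,0],"jaw":0.1},{"linear":[18,-2,66],"turn":[0,-0.03,0],"jaw":0.1}]'
python3 - <<'E'
from rig import r
from h import *
s=r.observe();print(s["ee_pos"],np.round(s["joint_pos"],2))
P,R=tcp_for(40,37,back=0);print(delta(s,P,R))
c=r.capture("wrist");overlay(c,"pics/w2.png",(0,0,512,384),1.5)
c=r.capture("scene");overlay(c,"pics/s2.png",(180,100,350,250),4.5)
E
```

```text
clock: 3.25
ee_pos: [516.6, -62.2, 198.6]
tcp_rot: [0.301, -0.074, 0.95, 0.031]
force: [-0.2, -0.4, 0.8]
gripper_width: 56.9
[516.64328999 -62.16020916 198.62978381] [-1.34 -0.13  1.55  2.42 -0.63  0.19  2.57]
(array([ 7.1, -4.3, 78.5]), array([ 0.018, -0.031, -0.001]))
```

View pics/w2.png

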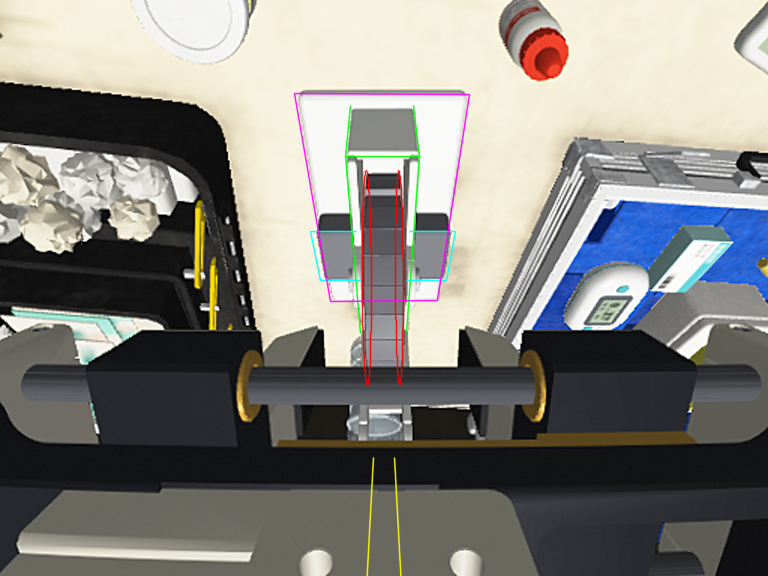

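View pics/s2.png

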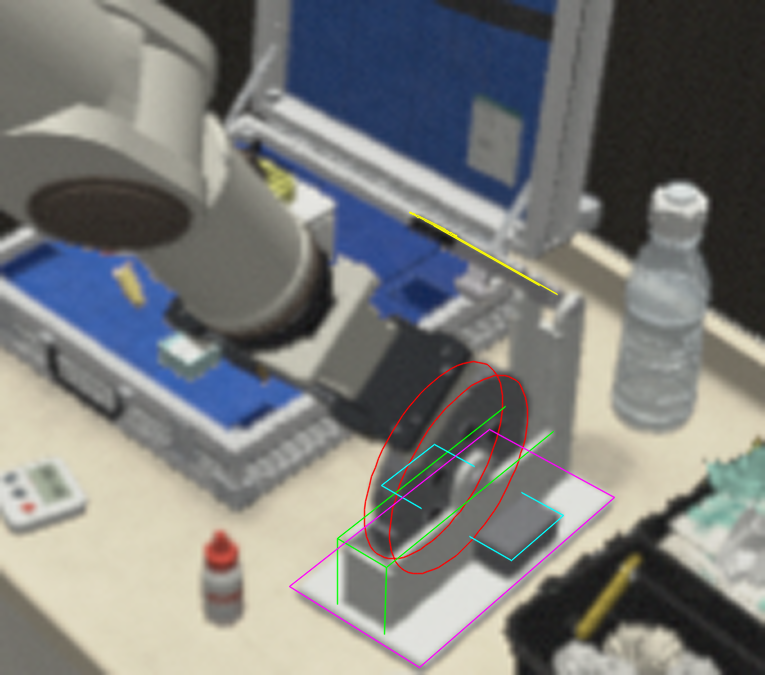

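```bash
cat > fk.py <<'E'
import numpy as np,json,os
from scipy.spatial.transform import Rotation as Ro
from scipy.optimize import least_squares
import itertools
D=[([-1.043,.502,-.427,1.551,.221,1.138,-.21],[170,626.7,225.7],[0,.132,.991,-.001]),
([-.42,.17,-.38,1.69,.07,1.29,.89],[406.4,340.8,347.6],[.001,-.067,.998,0]),
([.01,-.25,-.08,2.40,-.15,.46,1.75],[452.7,25.7,265.2],[.263,-.069,.962,.024]),
([-.44,-.09,.65,2.40,-.63,.28,2.51],[508.9,-66,229],[.303,-.072,.95,.025])]
def fk(q,p,sg):
    d1,a2,d3,a4,d5,a5,a6,d7,c,zx=p
    T=np.eye(4)
    def rot(ax,a,v):
        M=np.eye(4);M[:3,:3]=Ro.from_euler(ax,a).as_matrix();M[:3,3]=M[:3,:3]@np.array(v);return M
    T=rot('z',sg[0]*q[0],[a2,0,d1])@rot('y',q[1],[0,0,d3])@rot('z',sg[1]*q[2],[a4,0,0])@rot('y',q[3],[a5,0,d5])@rot('z',sg[2]*q[4],[0,0,0])@rot('y',q[5],[a6,0,d7])@rot('z',sg[3]*q[6]+c,[0,0,0])
    return T
def res(p,sg,D):
    o=[]
    for q,x,w in D:
        T=fk(q,p,sg);R=Ro.from_quat(w,scalar_first=True)
        o+=list((T[:3,3]-x))+list(200*(Ro.from_matrix(T[:3,:3]).inv()*R).as_rotvec())
    return np.array(o)
if __name__=="__main__":
    for sg in itertools.product([1,-1],repeat=4):
        best=None
        for c in(0,1.57,3.14,-1.57):
            s=least_squares(res,[350,0,400,0,400,0,0,300,c,0],args=(sg,D))
            if best is None or s.cost<best.cost: best=s
        if best.cost<2000: print(sg,round(best.cost,1),best.x.round(2))
E
python3 fk.py
```

```text
(-1, -1, -1, -1) 242.2 [ 115.68   46.34  417.46   16.97  351.54 -131.5   -27.57  212.93    1.57
    0.  ]
```

```bash
cat > log.py <<'E'
from rig import r
import json,numpy as np
s=r.observe();f=open('log.jsonl','a');f.write(json.dumps([np.array(s[k]).tolist() for k in("joint_pos","ee_pos","tcp_rot")])+"\n")
print(np.round(s["ee_pos"],1),np.round(s["joint_pos"],2),np.round(s["force"],1))
E
python3 log.py
python3 - <<'E'
from rig import r
from h import *
s=r.observe()
print(delta(s,np.array([470,-60,300]),Rt(.3)))
E
```

```text
[516.4 -55.4 198.2] [-1.35 -0.13  1.55  2.42 -0.64  0.19  2.57] [-0.4  1.6 -0.4]
(array([ -20.6,    5.2, -110. ]), array([0.025, 0.313, 0.013]))
```

```bash
python3 -m crank '[{"linear":[-5,0,-25],"turn":[0,0.04,0],"jaw":0.1},{"linear":[-10,0,-50],"turn":[0,0.12,0],"jaw":0.1},{"linear":[-15,0,-75],"turn":[0,0.2,0],"jaw":0.1}]';python3 log.py
python3 -m crank '[{"linear":[-5,0,-25],"turn":[0,0.08,0],"jaw":0.1},{"linear":[-10,0,-40],"turn":[0,0.16,0],"jaw":0.1},{"linear":[-10,0,-40],"turn":[0,0.24,0],"jaw":0.1}]';python3 log.py
```

```text
clock: 3.65
ee_pos: [507.6, -53.7, 236.4]
tcp_rot: [0.268, -0.082, 0.959, 0.046]
force: [0.4, -0.2, -0.0]
gripper_width: 50.7
[507.6 -53.7 236.4] [-0.79 -0.13  0.97  2.34 -0.35  0.4   2.24] [ 0.4 -0.2 -0. ]
clock: 3.95
ee_pos: [497.4, -60.8, 278.7]
tcp_rot: [0.153, -0.085, 0.984, 0.036]
force: [0.6, -0.9, -0.7]
gripper_width: 50.8
[497.4 -60.8 278.7] [-0.63 -0.06  0.78  2.12 -0.14  0.79  1.98] [ 0.6 -0.9 -0.7]
```

```bash
cat > fit.py <<'E'
from fk import *
L=[tuple(json.loads(l)) for l in open('log.jsonl')]
sg=(-1,-1,-1,-1)
def f(p):
    a=res(p,sg,D[:1]+L);b=res(p,sg,D[1:])*.2
    return np.r_[a,b]
s=least_squares(f,[350,0,400,0,400,0,0,300,1.57,0])
if __name__=="__main__":
    print(s.x.round(2),s.cost);print(f(s.x).reshape(-1,6).round(1))
    J=s.jac;print(np.linalg.svd(J)[1].round(2))
p=s.x
E
python3 fit.py
```

```text
[ 172.14   13.17  451.7    44.44  386.23 -112.89    4.36  262.7     1.57
    0.  ] 257.5838514891501
[[-6.2  2.5 -2.3  0.1 -0.1  0.1]
 [ 1.4 -5.9 -8.   0.   0.  -0. ]
 [-0.2  0.8  1.1  0.   0.  -0. ]
 [-4.  14.9  8.7  0.   0.  -0. ]
 [-2.7  2.3  0.6 -0.   0.2 -0. ]
 [ 0.9  4.9  2.1  0.   0.1 -0.3]
 [ 2.2  1.5 -0.4 -0.1  0.2  0.1]]
[4.0596e+02 3.9900e+00 3.6200e+00 1.7500e+00 7.2000e-01 5.2000e-01
 2.8000e-01 2.5000e-01 9.0000e-02 0.0000e+00]
```

```bash
cat > fit.py <<'E'
from fk import *
L=[tuple(json.loads(l)) for l in open('log.jsonl')]
def rots(q):
    R=[];M=np.eye(3)
    for ax,a in zip("zyzyzyz",[-q[0],q[1],-q[2],q[3],-q[4],q[5],-q[6]+np.pi/2]):
        M=M@Ro.from_euler(ax,a).as_matrix();R.append(M)
    return R
# offsets: after joints1(z base merged),2,3,4,5,6 ; prior
prior=np.array([0,0,200, 0,0,220, 0,0,220, 0,0,190, 0,0,190, 0,0,260],float)
def row(q): R=rots(q);return np.hstack([R[i] for i in range(6)])
A=[];b=[]
for i,(q,x,_) in enumerate(D[:1]+L+D[1:]):
    wt=1/.7 if i<=len(L) else 1/5
    A.append(row(q)*wt);b.append(np.array(x)*wt)
sd=np.array([40,10,150, 15,15,150, 60,15,150, 60,15,150, 40,15,150, 60,10,150.])
# D uses rounding
A2=np.vstack(A+[np.diag(1/sd)]);b2=np.r_[np.concatenate(b),prior/sd]
v=np.linalg.lstsq(A2,b2,rcond=None)[0]
def FK(q): return row(q)@v, rots(q)[6]
if __name__=="__main__":
    print(v.reshape(6,3).round(1));print((np.concatenate(b)-np.vstack(A)@v).reshape(-1,3).round(1))
E
python3 fit.py
```

```text
[[  1.7  -4.5 341.8]
 [ -1.5 -10.1 251.5]
 [  2.5  -5.  251.5]
 [ -4.   -5.  233.1]
 [  1.6  -1.4 233.1]
 [ -1.1  -0.6 360.8]]
[[-0.   0.   0. ]
 [ 0.1 -0.1  0.1]
 [-0.   0.2 -0.1]
 [-0.  -0.1  0.2]
 [ 0.1 -0.2 -0.7]
 [ 0.1 -0.2 -0.3]
 [-0.3 -0.3 -0.4]]
```

```bash
cat >> fit.py <<'E'
A3=np.vstack(A)[:, [2,5,11,17]];v4,rs,_,sv=np.linalg.lstsq(A3,np.concatenate(b),rcond=None)
# shoulder z after joint2: offsets along joint axes
def FK4(q): return row(q)[:,[2,5,11,17]]@v4, rots(q)[6]
if __name__=="__main__":
    print(v4,rs);print((np.concatenate(b)-A3@v4).reshape(-1,3).round(1))
E
python3 fit.py|tail -9
```

```text
[-0.3 -0.3 -0.4]]
[332.66641902 528.6631323  471.20245467 374.32292669] [4245.10485529]
[[ 27.2 -27.9   3. ]
 [  8.9 -18.7  -2.3]
 [  6.5 -30.7  -1.4]
 [  6.4 -34.2   0.9]
 [  2.2  -5.   -0.6]
 [  0.2  -5.7   0. ]
 [ -0.5  -5.2  -0.6]]
```

```bash
cat > ik.py <<'E'
from fit import *
from h import tcp_for
lo=np.array([-2.88,-.31,-1.54,.2,-1.41,.19,-2.57]);hi=np.array([2.88,2.03,1.56,2.42,4.55,2.02,2.57])
def ik(P,R,n=30,seed=0,reg=.02):
    rng=np.random.default_rng(seed);out=[];m=(lo+hi)/2
    def f(q):
        x,Rr=FK(q);return np.r_[(x-P)/5,40*Ro.from_matrix(Rr.T@R).as_rotvec(),reg*(q-m)/(hi-lo)*2]
    for _ in range(n):
        s=least_squares(f,rng.uniform(lo+.05,hi-.05),bounds=(lo,hi),max_nfev=150)
        e=np.abs(s.fun[:3]).max()*5
        if e<3 and np.abs(s.fun[3:6]).max()<1: 
            out.append((np.min(np.r_[s.x-lo,hi-s.x]),s.x))
    out.sort(key=lambda t:-t[0]);return out
if __name__=="__main__":
    F=np.diag([-1,-1,1.])
    for phi,th in[(10,37),(20,37),(45,37),(45,45),(70,40),(75,48),(45,30),(45,20)]:
        P,R=tcp_for(phi,th)
        for nm,Rx in(("n",R),("f",R@F)):
            o=ik(P,Rx,12)
            print(phi,th,nm,len(o),[(round(m,2),q.round(2).tolist()) for m,q in o[:1]])
E
python3 ik.py
```

```text
10 37 n 4 [(np.float64(0.12), [1.21, 0.6, -1.24, 2.3, 1.74, 0.35, 0.31])]
10 37 f 1 [(np.float64(0.07), [-0.91, 0.77, 1.39, 2.35, 4.46, 0.94, 0.26])]
20 37 n 4 [(np.float64(0.09), [1.29, 0.74, -1.38, 2.33, 1.75, 0.49, 0.36])]
20 37 f 1 [(np.float64(0.04), [-0.9, 0.75, 1.39, 2.38, 4.45, 0.93, 0.29])]
45 37 n 4 [(np.float64(0.04), [1.32, 0.74, -1.36, 2.38, 1.87, 0.48, 0.27])]
45 37 f 3 [(np.float64(0.0), [1.03, 0.42, -0.94, 2.4, 2.56, 0.19, 2.57])]
45 45 n 0 []
45 45 f 0 []
70 40 n 0 []
70 40 f 0 []
75 48 n 0 []
75 48 f 0 []
45 30 n 3 [(np.float64(0.12), [1.25, 0.66, -1.32, 2.3, 1.45, 0.47, 0.6])]
45 30 f 8 [(np.float64(0.04), [-0.08, 0.26, 0.28, 2.33, -1.31, 0.23, -0.01])]
45 20 n 4 [(np.float64(0.2), [0.82, 0.38, -0.8, 2.18, 0.5, 0.39, 1.38])]
45 20 f 7 [(np.float64(0.25), [1.08, 0.55, -1.15, 2.17, 0.91, 0.54, -2.11])]
```

```bash
cat > map.py <<'E'
from ik import *
F=np.diag([-1,-1,1.])
import sys
from multiprocessing import Pool
def g(a):
    phi,th,nm=a
    P,R=tcp_for(phi,th)
    o=ik(P,R if nm=="n" else R@F,16)
    return a,[(round(float(m),2),q.round(2).tolist()) for m,q in o[:1]]
if __name__=="__main__":
    for a,o in Pool().map(g,[(p,t,n) for n in"nf" for t in(15,22,28,34,40) for p in(10,30,50,70)]): print(a,o)
E
time python3 map.py
```

```text
(10, 15, 'n') [(0.37, [0.6, 0.38, -0.61, 2.02, 0.31, 0.56, 1.53])]
(30, 15, 'n') [(0.34, [0.67, 0.38, -0.67, 2.08, 0.35, 0.53, 1.5])]
(50, 15, 'n') [(0.3, [1.02, 0.56, -1.13, 2.12, 0.83, 0.64, 1.11])]
(70, 15, 'n') [(0.26, [0.98, 0.55, -1.04, 2.16, 0.83, 0.57, 1.1])]
(10, 22, 'n') [(0.2, [-0.16, 0.29, 0.31, 2.14, -0.51, 0.39, 2.28])]
(30, 22, 'n') [(0.2, [1.18, 0.69, -1.34, 2.16, 1.13, 0.67, 0.87])]
(50, 22, 'n') [(0.21, [1.11, 0.55, -1.17, 2.21, 1.01, 0.49, 0.96])]
(70, 22, 'n') [(0.18, [1.22, 0.78, -1.36, 2.24, 1.32, 0.69, 0.73])]
(10, 28, 'n') [(0.2, [1.07, 0.51, -1.13, 2.19, 1.05, 0.39, 0.91])]
(30, 28, 'n') [(0.11, [1.27, 0.78, -1.43, 2.24, 1.39, 0.66, 0.68])]
(50, 28, 'n') [(0.13, [1.27, 0.74, -1.38, 2.29, 1.43, 0.59, 0.64])]
(70, 28, 'n') [(0.1, [1.28, 0.82, -1.39, 2.32, 1.55, 0.64, 0.56])]
(10, 34, 'n') [(0.15, [1.2, 0.62, -1.27, 2.27, 1.52, 0.4, 0.52])]
(30, 34, 'n') [(0.11, [1.25, 0.62, -1.28, 2.31, 1.6, 0.39, 0.45])]
(50, 34, 'n') [(0.06, [1.26, 0.64, -1.28, 2.36, 1.72, 0.4, 0.35])]
(70, 34, 'n') [(0.03, [1.35, 0.95, -1.45, 2.39, 1.81, 0.7, 0.41])]
(10, 40, 'n') [(0.08, [1
[... 841 characters left out ...]
3, -1.3, 2.24, 1.28, 0.5, -2.4])]
(50, 28, 'f') [(0.13, [1.17, 0.55, -1.19, 2.29, 1.28, 0.38, -2.42])]
(70, 28, 'f') [(0.06, [1.05, 0.48, -1.01, 2.32, 1.35, 0.25, -2.51])]
(10, 34, 'f') [(0.01, [-0.93, 0.81, 1.43, 2.32, 4.54, 0.97, 0.16])]
(30, 34, 'f') [(0.02, [-0.92, 0.76, 1.41, 2.36, 4.53, 0.93, 0.22])]
(50, 34, 'f') [(0.03, [-0.16, 0.27, 0.39, 2.39, 4.46, 0.3, 0.51])]
(70, 34, 'f') [(0.0, [-0.1, 0.31, 0.33, 2.42, 4.26, 0.32, 0.73])]
(10, 40, 'f') [(0.03, [-0.89, 0.77, 1.37, 2.39, 4.36, 0.96, 0.35])]
(30, 40, 'f') [(0.0, [-0.25, 0.29, 0.5, 2.42, 4.18, 0.41, 0.78])]
(50, 40, 'f') [(0.0, [1.12, 0.48, -1.01, 2.42, 2.62, 0.24, 2.57])]
(70, 40, 'f') []
real	1m10.647s
user	4m5.345s
sys	0m0.351s
```

```bash
cat > sim.py <<'E'
from fit import *
from ik import lo,hi
def jac(q):
    x,R=FK(q);J=np.zeros((6,7))
    for i in range(7):
        d=q.copy();d[i]+=1e-5;x2,R2=FK(d);J[:3,i]=(x2-x)/1e-5/300;J[3:,i]=Ro.from_matrix(R2@R.T).as_rotvec()/1e-5
    return J
def go(q,P,R,steps=None,rest=None,k=0.):
    q=np.array(q,float);x,Rc=FK(q);P=np.array(P,float)
    rv=Ro.from_matrix(R@Rc.T).as_rotvec();n=steps or int(max(np.linalg.norm(P-x)/5,np.linalg.norm(rv)/.015,1))+1
    R0=Rc;x0=x
    for i in range(1,n+1):
        Pt=x0+(P-x0)*i/n;Rg=Ro.from_rotvec(rv*i/n).as_matrix()@R0
        for _ in range(2):
            x,Rc=FK(q);e=np.r_[(Pt-x)/300,Ro.from_matrix(Rg@Rc.T).as_rotvec()]
            free=np.ones(7,bool);J=jac(q)
            for _ in range(4):
                Jf=J*free;dq=Jf.T@np.linalg.solve(Jf@Jf.T+1e-6*np.eye(6),e)
                if rest is not None: dq+= (np.eye(7)-np.linalg.pinv(Jf)@Jf)@(k*(rest-q))*free
                bad=free&(((q+dq)<lo)|((q+dq)>hi))
                if not bad.any():break
                free&=~bad
            q=np.clip(q+dq,lo,hi)
    x,Rc=FK(q);return q,np.linalg.norm(P-x),np.degrees(np.linalg.norm(Ro.from_matrix(Rc.T@R).as_rotvec()))
if __name__=="__main__":
    Q=lambda w:Ro.from_quat(w,scalar_first=True).as_matrix()
    q=np.array(D[0][0])
    for d in D[1:]+L: 
        q,e,a=go(q,d[1],Q(d[2]));print(q.round(2),round(e,1),round(a,1),"| real",np.round(d[0],2))
        q=np.array(d[0])
E
python3 sim.py
```

```text
[-0.43  0.17 -0.36  1.69  0.06  1.29  0.9 ] 0.0 0.0 | real [-0.42  0.17 -0.38  1.69  0.07  1.29  0.89]
[-0.2  -0.26  0.1   2.41 -0.02  0.46  1.63] 0.0 0.0 | real [ 0.01 -0.25 -0.08  2.4  -0.15  0.46  1.75]
[-0.41 -0.08  0.63  2.4  -0.65  0.29  2.53] 0.0 0.0 | real [-0.44 -0.09  0.65  2.4  -0.63  0.28  2.51]
[-1.26 -0.11  1.46  2.42 -0.63  0.21  2.56] 4.0 0.3 | real [-1.35 -0.13  1.55  2.42 -0.64  0.19  2.57]
[-0.8  -0.13  0.98  2.34 -0.34  0.4   2.23] 0.0 0.0 | real [-0.79 -0.13  0.97  2.34 -0.35  0.4   2.24]
[-0.7  -0.07  0.85  2.12 -0.12  0.79  1.97] 0.0 0.0 | real [-0.63 -0.06  0.78  2.12 -0.14  0.79  1.98]
```

```bash
cat > plan.py <<'E'
from sim import *
from h import tcp_for,Rt,RW
from multiprocessing import Pool
q0=np.array(L[-1][0])
def tr(seed):
    rng=np.random.default_rng(seed);wp=[]
    n=rng.integers(1,3)
    for _ in range(n):
        wp.append((np.array([rng.uniform(380,600),rng.uniform(60,400),rng.uniform(330,450)]).round(-1),round(rng.uniform(-.1,.4),2),round(rng.uniform(-1.6,1.6),2)))
    q=q0;C=[]
    try:
        for P,th,yw in wp:
            q,e,a=go(q,P,Ro.from_euler('z',yw).as_matrix()@Rt(th))
            C.append(q.round(2).tolist())
            if e>3 or a>1: return None
        P,R=tcp_for(45,25,back=60);P2=P+[-30,60,120]
        q,e,a=go(q,P2,Rt(.25));C.append(q.round(2).tolist())
        if e>3 or a>1: return None
        q,e,a=go(q,P,R);C.append(q.round(2).tolist())
        if e>3 or a>1: return None
        P,R=tcp_for(45,28);q,e,a=go(q,P,R);C.append(q.round(2).tolist())
        if e>2 or a>1: return None
    except Exception as ex: return None
    return float(min(np.r_[q-lo,hi-q])),wp,C
if __name__=="__main__":
    o=[x for x in Pool().map(tr,range(160)) if x];o.sort(key=lambda t:-t[0]);print(len(o))
    for x in o[:5]: print(x[0]);print([ (w[0].tolist(),w[1],w[2]) for w in x[1]]);print(x[2])
E
time timeout 560 python3 plan.py
```

```text
78
0.144180107644428
[([550.0, 290.0, 420.0], 0.12, 1.59)]
[[0.23, 0.44, -1.01, 1.37, 0.27, 1.47, 2.57], [0.73, -0.03, -0.73, 2.03, -0.07, 0.88, 1.76], [0.8, 0.16, -0.68, 2.25, -0.08, 0.35, 1.93], [1.19, 0.58, -1.23, 2.28, 1.28, 0.42, 0.73]]
0.07545939060478074
[([510.0, 300.0, 340.0], 0.22, 1.54)]
[[0.35, 0.4, -1.05, 1.62, 0.16, 1.2, 2.57], [0.78, -0.03, -0.78, 2.03, -0.08, 0.88, 1.76], [0.84, 0.16, -0.72, 2.25, -0.05, 0.35, 1.91], [1.05, 0.44, -1.03, 2.28, 1.05, 0.27, 0.9]]
0.034490454044685065
[([560.0, 250.0, 450.0], 0.02, 0.47), ([390.0, 250.0, 380.0], 0.03, 1.56)]
[[-0.85, 0.29, 0.52, 1.35, -0.15, 1.52, 1.85], [0.75, 0.14, -1.46, 1.77, 0.12, 1.34, 2.55], [0.81, -0.03, -0.8, 2.03, -0.08, 0.88, 1.76], [0.86, 0.16, -0.74, 2.25, -0.04, 0.35, 1.9], [0.98, 0.4, -0.94, 2.28, 0.94, 0.22, 1.0]]
0.022036498801923876
[([550.0, 260.0, 400.0], 0.27, 1.55)]
[[0.54, 0.52, -1.28, 1.48, 0.27, 1.36, 2.57], [1.15, -0.03, -1.13, 2.03, -0.09, 0.89, 1.79], [1.08, 0.22, -0.99, 2.25, 0.17, 0.36, 1.71], [0.96, 0.39, -0.92, 2.28, 0.89, 0.21, 1.04]]
0.021690291461372357
[([520.0, 100.0, 340.0], 0.23, 1.13)]
[[0.95, 0.28, -1.24, 1.78, 0.08, 1.15, 2.57], [1.13, -0.03, -1.11, 2.03, -0.09, 0.89, 1.79], [1.07, 0.21, -0.98, 2.25, 0.16, 0.36, 1.72], [0.96, 0.39, -0.91, 2.28, 0.89, 0.21, 1.04]]
real	2m13.187s
user	7m45.619s
sys	0m0.347s
```

```bash
python3 - <<'E'
from rig import r
from h import *
s=r.observe()
R=Ro.from_euler('z',1.59).as_matrix()@Rt(.12)
print(delta(s,np.array([550,290,420]),R))
print(delta(s,np.array([505,80,400]),Ro.from_euler('z',.6).as_matrix()@Rt(.22)))
E
```

```text
(array([-147.5,  341.8,  -85.1]), array([-0.302,  0.187, -1.535]))
(array([-66.4, 142.4, -99.5]), array([-0.109,  0.103, -0.563]))
```

```bash
python3 -m crank '[{"linear":[-18,42,-15],"turn":[-0.03,0.02,-0.14],"jaw":0.1},{"linear":[-36,85,-30],"turn":[-0.06,0.04,-0.28],"jaw":0.1},{"linear":[-55,128,-42],"turn":[-0.08,0.06,-0.42],"jaw":0.1},{"linear":[-74,170,-52],"turn":[-0.11,0.08,-0.56],"jaw":0.1},{"linear":[-93,213,-60],"turn":[-0.14,0.1,-0.7],"jaw":0.1},{"linear":[-110,256,-68],"turn":[-0.17,0.12,-0.84],"jaw":0.1},{"linear":[-130,300,-76],"turn":[-0.2,0.13,-0.98],"jaw":0.1},{"linear":[-147,340,-85],"turn":[-0.22,0.14,-1.12],"jaw":0.1}]'; python3 log.py; python3 - <<'E'
from rig import r
from h import *
s=r.observe()
R=Ro.from_euler('z',1.59).as_matrix()@Rt(.12)
print(delta(s,np.array([550,290,420]),R))
E
```

```text
clock: 4.75
ee_pos: [548.4, 291.8, 416.4]
tcp_rot: [0.072, -0.614, 0.785, 0.047]
force: [0.2, 0.4, 0.8]
gripper_width: 50.4
[548.4 291.8 416.4] [-0.87  0.23  0.51  1.5  -0.25  1.32  2.56] [0.2 0.4 0.8]
(array([ 0.8, -2.1, -3.8]), array([-0.075,  0.047, -0.408]))
```

```bash
python3 -m crank '[{"linear":[0,0,-1],"turn":[-0.02,0.01,-0.08],"jaw":0.1},{"linear":[0,0,-2],"turn":[-0.03,0.02,-0.16],"jaw":0.1},{"linear":[0,0,-3],"turn":[-0.05,0.03,-0.24],"jaw":0.1},{"linear":[0,0,-3],"turn":[-0.06,0.04,-0.32],"jaw":0.1},{"linear":[0,0,-3],"turn":[-0.07,0.05,-0.4],"jaw":0.1},{"linear":[0,0,-3],"turn":[-0.07,0.05,-0.41],"jaw":0.1},{"linear":[0,0,-3],"turn":[-0.07,0.05,-0.41],"jaw":0.1}]'; python3 log.py
cat > pl2.py <<'E'
from rig import r
from h import *
from sim import *
s=r.observe();q=np.array(s["joint_pos"])
P,R=tcp_for(45,25,back=60)
for P2 in([P+[-30,60,120]]):
    q,e,a=go(q,P2,Rt(.25));print(q.round(2),e,a,P2)
    print(delta(s,P2,Rt(.25)))
q,e,a=go(q,P,R);print(q.round(2),e,a)
for ph in(45,70,20):
    P,R=tcp_for(ph,28);q,e,a=go(q,P,R);print(ph,q.round(2),e,a)
E
python3 pl2.py
```

```text
clock: 5.45
ee_pos: [547.2, 289.0, 419.2]
tcp_rot: [-0.04, 0.763, -0.644, -0.044]
force: [0.3, 1.7, -2.1]
gripper_width: 50.7
[547.2 289.  419.2] [ 0.25  0.43 -1.03  1.38  0.27  1.46  2.56] [ 0.3  1.7 -2.1]
[ 0.76 -0.03 -0.76  2.03 -0.07  0.88  1.76] 1.7055905016892093e-07 5.79599010840715e-08 [493.5231548   -4.0697231  298.82766683]
(array([292.2, 102.5,  85.9]), array([ 0.288, -0.099,  1.563]))
[ 0.82  0.16 -0.71  2.25 -0.06  0.35  1.92] 5.58621796684666e-06 2.668895645776012e-07
45 [ 1.02  0.42 -0.99  2.27  0.97  0.25  0.97] 0.0001784858175242124 1.818329463557123e-05
70 [ 0.98  0.44 -0.92  2.32  1.24  0.2   0.73] 3.7232029734776455e-05 9.400016683703344e-07
20 [ 1.09  0.49 -1.12  2.21  1.03  0.36  0.93] 1.8968021532930744e-05 2.1400240828544667e-06
```

```bash
python3 -m crank '[{"linear":[26,9,8],"turn":[0.02,-0.01,0.14],"jaw":0.1},{"linear":[52,19,16],"turn":[0.05,-0.02,0.28],"jaw":0.1},{"linear":[78,28,24],"turn":[0.08,-0.03,0.42],"jaw":0.1},{"linear":[104,37,32],"turn":[0.1,-0.04,0.56],"jaw":0.1},{"linear":[131,46,40],"turn":[0.13,-0.05,0.7],"jaw":0.1},{"linear":[158,56,47],"turn":[0.16,-0.06,0.84],"jaw":0.1},{"linear":[185,65,55],"turn":[0.18,-0.065,0.98],"jaw":0.1},{"linear":[212,75,62],"turn":[0.2,-0.07,1.12],"jaw":0.1}]'; python3 log.py
python3 pl2.py
```

```text
clock: 6.25
ee_pos: [507.5, 75.0, 332.4]
tcp_rot: [0.105, -0.291, 0.951, 0.02]
force: [0.3, 1.1, 1.2]
gripper_width: 50.0
[507.5  75.  332.4] [ 0.69  0.03 -0.84  1.91 -0.06  1.01  2.04] [0.3 1.1 1.2]
[ 0.77 -0.03 -0.77  2.03 -0.07  0.88  1.76] 1.6107703865462882e-07 5.8411444995849915e-08 [493.5231548   -4.0697231  298.82766683]
(array([ 61.8, -57.1,  22.3]), array([ 0.08 , -0.032,  0.435]))
[ 0.83  0.16 -0.71  2.25 -0.06  0.35  1.92] 5.7583944065098436e-06 2.7939904722603266e-07
45 [ 1.01  0.41 -0.97  2.27  0.95  0.24  0.99] 0.0001720928178883983 1.739169629009792e-05
70 [ 0.97  0.44 -0.91  2.32  1.23  0.19  0.74] 4.1630829919042166e-05 1.0659646579018538e-06
20 [ 1.08  0.49 -1.11  2.21  1.02  0.36  0.94] 1.9054655164649333e-05 2.1372541773464957e-06
```

```bash
python3 -m crank '[{"linear":[20,-19,7],"turn":[0.02,-0.01,0.14],"jaw":0.1},{"linear":[41,-38,15],"turn":[0.05,-0.02,0.28],"jaw":0.1},{"linear":[62,-57,22],"turn":[0.08,-0.03,0.42],"jaw":0.1},{"linear":[62,-57,22],"turn":[0.08,-0.03,0.435],"jaw":0.1}]'; python3 log.py
python3 - <<'E'
from rig import r
from h import *
s=r.observe()
for b in(60,30):
  P,R=tcp_for(45,27,back=b);print(delta(s,P,R))
E
```

```text
clock: 6.65
ee_pos: [492.0, -6.0, 297.5]
tcp_rot: [0.121, -0.074, 0.99, 0.009]
force: [-0.1, -0.5, 0.7]
gripper_width: 50.5
[492.   -6.  297.5] [ 0.77 -0.03 -0.76  2.03 -0.07  0.89  1.76] [-0.1 -0.5  0.7]
(array([  8.2, -62. , 120.9]), array([-0.001, -0.227, -0.001]))
(array([  1.4, -62. , 150.2]), array([-0.001, -0.227, -0.001]))
```

```bash
python3 -m crank '[{"linear":[2,-20,25],"turn":[0,-0.05,0],"jaw":0.1},{"linear":[4,-40,50],"turn":[0,-0.1,0],"jaw":0.1},{"linear":[6,-55,80],"turn":[0,-0.15,0],"jaw":0.1},{"linear":[8,-62,105],"turn":[0,-0.2,0],"jaw":0.1},{"linear":[8,-62,121],"turn":[0,-0.227,0],"jaw":0.1},{"linear":[8,-62,121],"turn":[0,-0.227,0],"jaw":0.1}]'; python3 log.py
python3 - <<'E'
from rig import r
from h import *
s=r.observe()
for b in(60,0):
  P,R=tcp_for(45,27,back=b);print(delta(s,P,R))
c=r.capture("wrist");overlay(c,"pics/w3.png",(0,0,512,384),1.5)
c=r.capture("scene");overlay(c,"pics/s3.png",(180,100,350,250),4.5)
E
```

```text
clock: 7.25
ee_pos: [523.8, -59.3, 177.8]
tcp_rot: [0.232, -0.076, 0.969, 0.02]
force: [-0.2, 0.2, 0.1]
gripper_width: 50.6
[523.8 -59.3 177.8] [ 0.83  0.15 -0.7   2.28 -0.15  0.3   2.01] [-0.2  0.2  0.1]
(array([ 1.8, -4.6, -1.4]), array([ 0.007, -0.   ,  0.005]))
(array([ 1.8, -5. , 58.6]), array([ 0.007, -0.   ,  0.005]))
```

View pics/w3.png

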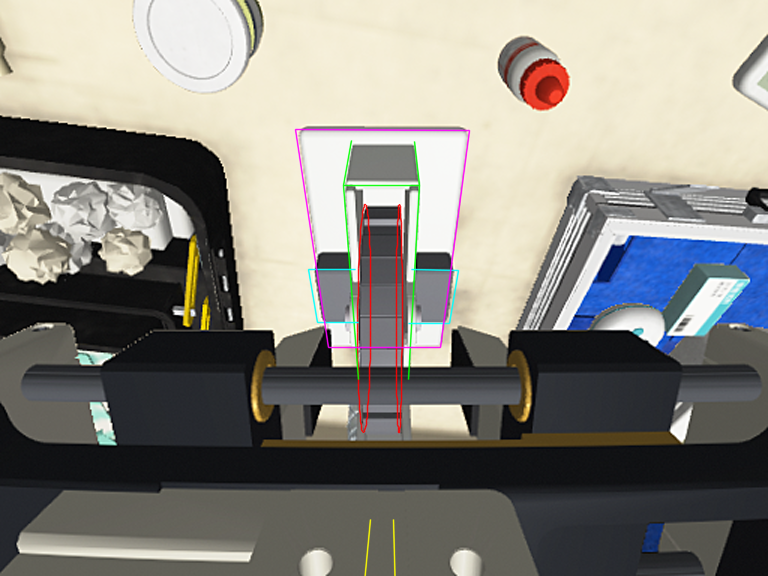

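View pics/s3.png

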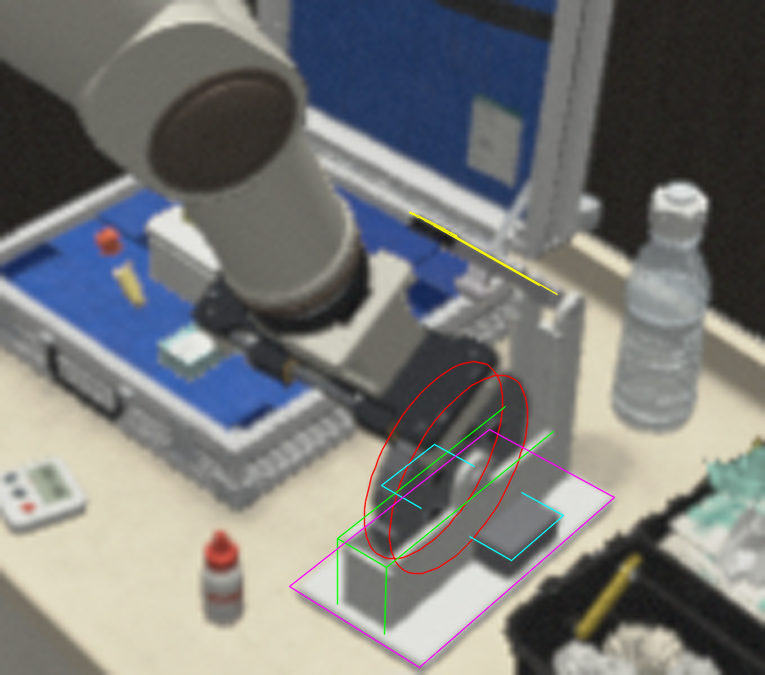

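```bash
cat > pl3.py <<'E'
from rig import r
from h import *
from sim import *
import sys
# args: list phi,th,back
s=r.observe();q=np.array(s["joint_pos"])
for a in sys.argv[1:]:
    v=[float(x) for x in a.split(",")]
    P,R=tcp_for(v[0],v[1],rad=v[3] if len(v)>3 else 66,back=v[2])
    d=delta(s,P,R);q,e,an=go(q,P,R)
    print(a,d[0],d[1],q.round(2),round(e,1),round(an,1),"minm",np.min(np.r_[q-lo,hi-q]).round(2))
E
python3 pl3.py 75,25,45 75,25,0 60,26,0 45,28,0 30,29,0 45,28,30 75,25,40 75,25,0 30,29,0 30,29,40 75,25,40 75,25,0
```

```text
75,25,45 [33.2 -4.1 33.6] [0.005 0.038 0.007] [ 0.72  0.22 -0.59  2.31 -0.02  0.23  1.9 ] 0.0 0.0 minm 0.04
75,25,0 [35.  -4.3 78.6] [0.005 0.038 0.007] [ 0.85  0.41 -0.79  2.29  0.86  0.2   1.07] 0.0 0.0 minm 0.01
60,26,0 [21.5 -4.4 67.4] [0.005 0.021 0.007] [ 0.91  0.39 -0.86  2.28  0.82  0.22  1.11] 0.0 0.0 minm 0.03
45,28,0 [ 5.3 -4.5 60.1] [ 0.005 -0.014  0.007] [ 0.93  0.38 -0.88  2.27  0.81  0.2   1.12] 0.0 0.0 minm 0.01
30,29,0 [-12.   -4.6  57. ] [ 0.005 -0.031  0.007] [ 0.94  0.38 -0.9   2.25  0.8   0.21  1.13] 0.0 0.0 minm 0.02
45,28,30 [ 5.7 -4.3 30.1] [ 0.005 -0.014  0.007] [ 1.14  0.35 -1.09  2.28  0.69  0.27  1.24] 0.0 0.0 minm 0.08
75,25,40 [33.4 -4.2 38.6] [0.005 0.038 0.007] [ 1.11  0.37 -1.05  2.3   0.71  0.29  1.23] 0.0 0.0 minm 0.1
75,25,0 [35.  -4.3 78.6] [0.005 0.038 0.007] [ 0.85  0.41 -0.79  2.29  0.87  0.2   1.06] 0.0 0.0 minm 0.01
30,29,0 [-12.   -4.6  57. ] [ 0.005 -0.031  0.007] [ 0.95  0.38 -0.91  2.25  0.81  0.21  1.12] 0.0 0.0 minm 0.02
30,29,40 [-10.8  -4.4  17. ] [ 0.005 -0.031  0.007] [ 1.21  0.35 -1.17  2.26  0.66  0.3   1.27] 0.0 0.0 minm 0.11
75,25,40 [33.4 -4.2 38.6] [0.005 0.038 0.007] [ 1.11  0.37 -1.06  2.3   0.72  0.29  1.22] 0.0 0.0 minm 0.1
75,25,0 [35.  -4.3 78.6] [0.005 0.038 0.007] [ 0.86  0.41 -0.8   2.29  0.88  0.2   1.05] 0.0 0.0 minm 0.01
```

```bash
python3 -m crank '[{"linear":[12,-2,12],"turn":[0,0.01,0],"jaw":0.1},{"linear":[24,-4,24],"turn":[0.005,0.03,0.005],"jaw":0.1},{"linear":[33,-4,36],"turn":[0.005,0.038,0.007],"jaw":0.1},{"linear":[35,-4,55],"turn":[0.005,0.038,0.007],"jaw":0.1},{"linear":[35,-4,70],"turn":[0.005,0.038,0.007],"jaw":0.1},{"linear":[35,-4,78],"turn":[0.005,0.038,0.007],"jaw":0.1},{"linear":[35,-4,78],"turn":[0.005,0.038,0.007],"jaw":0.1}]'; python3 log.py; python3 pl3.py 75,25,0; python3 - <<'E'
from rig import r
from h import *
c=r.capture("wrist");overlay(c,"pics/w4.png",(0,0,512,384),1.5)
E
```

```text
clock: 8.05
ee_pos: [533.4, -63.6, 96.5]
tcp_rot: [0.218, -0.073, 0.973, 0.014]
force: [0.0, -1.2, 0.6]
gripper_width: 50.5
[533.4 -63.6  96.5] [ 0.84  0.4  -0.78  2.29  0.87  0.2   1.05] [ 0.  -1.2  0.6]
75,25,0 [2.2 1.  0.8] [-0.004  0.004  0.001] [ 0.85  0.41 -0.79  2.29  0.87  0.2   1.06] 0.0 0.0 minm 0.01
```

View pics/w4.png

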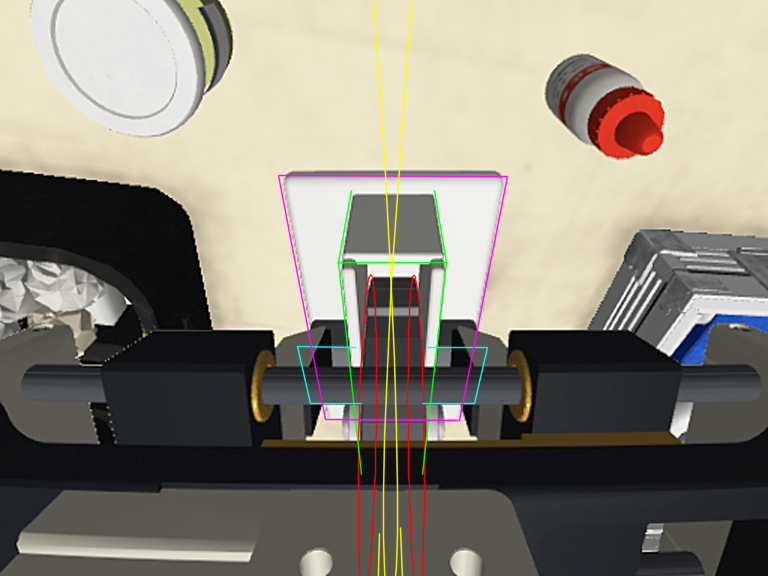

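```bash
python3 -m crank '[{"linear":[2,0,1],"turn":[0,0,0],"jaw":-1},{"linear":[2,0,1],"turn":[0,0,0],"jaw":-1},{"linear":[2,0,1],"turn":[0,0,0],"jaw":-1},{"linear":[2,0,1],"turn":[0,0,0],"jaw":-1},{"linear":[2,0,1],"turn":[0,0,0],"jaw":-1}]' 20; python3 log.py; python3 pl3.py 75,25,0 68,25.5,0 61,26,0 54,26.5,0 47,27,0 40,28,0 33,29,0 28,29,0
```

```text
clock: 8.6
ee_pos: [530.1, -63.4, 93.7]
tcp_rot: [0.217, -0.073, 0.973, 0.015]
force: [-1.0, -0.7, 2.5]
gripper_width: 21.9
[530.1 -63.4  93.7] [ 0.85  0.41 -0.79  2.29  0.9   0.2   1.03] [-1.  -0.7  2.5]
75,25,0 [-2.   0.3 -0.4] [-0.002  0.002  0.001] [ 0.86  0.41 -0.8   2.29  0.89  0.21  1.04] 0.0 0.0 minm 0.02
68,25.5,0 [-7.7  0.3 -6.2] [-0.002 -0.007  0.001] [ 0.89  0.4  -0.84  2.28  0.87  0.22  1.06] 0.0 0.0 minm 0.03
61,26,0 [-14.1   0.2 -11.3] [-0.002 -0.016  0.001] [ 0.92  0.4  -0.87  2.28  0.85  0.22  1.08] 0.0 0.0 minm 0.03
54,26.5,0 [-21.1   0.2 -15.6] [-0.002 -0.025  0.001] [ 0.94  0.4  -0.89  2.27  0.83  0.23  1.1 ] 0.0 0.0 minm 0.04
47,27,0 [-28.5   0.2 -19.1] [-0.002 -0.033  0.001] [ 0.95  0.39 -0.91  2.26  0.82  0.24  1.11] 0.0 0.0 minm 0.05
40,28,0 [-36.5   0.2 -21.7] [-0.002 -0.051  0.001] [ 0.96  0.39 -0.91  2.26  0.82  0.22  1.11] 0.0 0.0 minm 0.03
33,29,0 [-44.7   0.2 -23.3] [-0.002 -0.068  0.001] [ 0.95  0.38 -0.91  2.26  0.82  0.21  1.1 ] 0.0 0.0 minm 0.02
28,29,0 [-50.5   0.2 -23.8] [-0.002 -0.068  0.001] [ 0.95  0.39 -0.92  2.25  0.82  0.22  1.1 ] 0.0 0.0 minm 0.03
```

```bash
python3 -m crank '[{"linear":[-5.5,0,-6],"turn":[0,-0.01,0],"jaw":-1},{"linear":[-12,0,-11],"turn":[0,-0.02,0],"jaw":-1},{"linear":[-19,0,-15.5],"turn":[0,-0.027,0],"jaw":-1},{"linear":[-26.5,0,-19],"turn":[0,-0.035,0],"jaw":-1},{"linear":[-34.5,0,-21.5],"turn":[0,-0.05,0],"jaw":-1},{"linear":[-42.5,0,-23],"turn":[0,-0.068,0],"jaw":-1},{"linear":[-48.5,0,-23.5],"turn":[0,-0.068,0],"jaw":-1},{"linear":[-48.5,0,-23.5],"turn":[0,-0.068,0],"jaw":-1}]'; python3 log.py; python3 pl3.py 28,29,0 28,29,40 ; python3 - <<'E'
from rig import r
from h import *
c=r.capture("wrist");overlay(c,"pics/w5.png",(0,0,512,384),1.5)
c=r.capture("scene");overlay(c,"pics/s5.png",(220,130,350,250),6)
E
```

```text
clock: 9.4
ee_pos: [560.9, -58.5, 133.9]
tcp_rot: [0.247, -0.073, 0.966, 0.017]
force: [-11.9, -2.0, 10.0]
gripper_width: 22.0
[560.9 -58.5 133.9] [ 0.96  0.39 -0.93  2.25  0.86  0.23  1.07] [-11.9  -2.   10. ]
28,29,0 [-5.2  0.1 -0.3] [-0.003 -0.005  0.001] [ 0.97  0.4  -0.94  2.25  0.85  0.23  1.07] 0.0 0.0 minm 0.04
28,29,40 [ -5.    0.  -40.3] [-0.003 -0.005  0.001] [ 1.23  0.36 -1.2   2.26  0.7   0.31  1.23] 0.0 0.0 minm 0.12
```

View pics/w5.png

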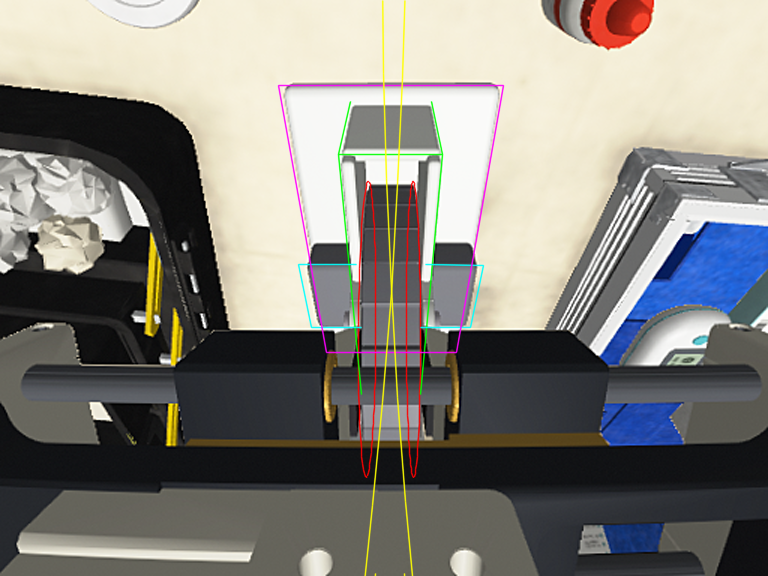

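View pics/s5.png

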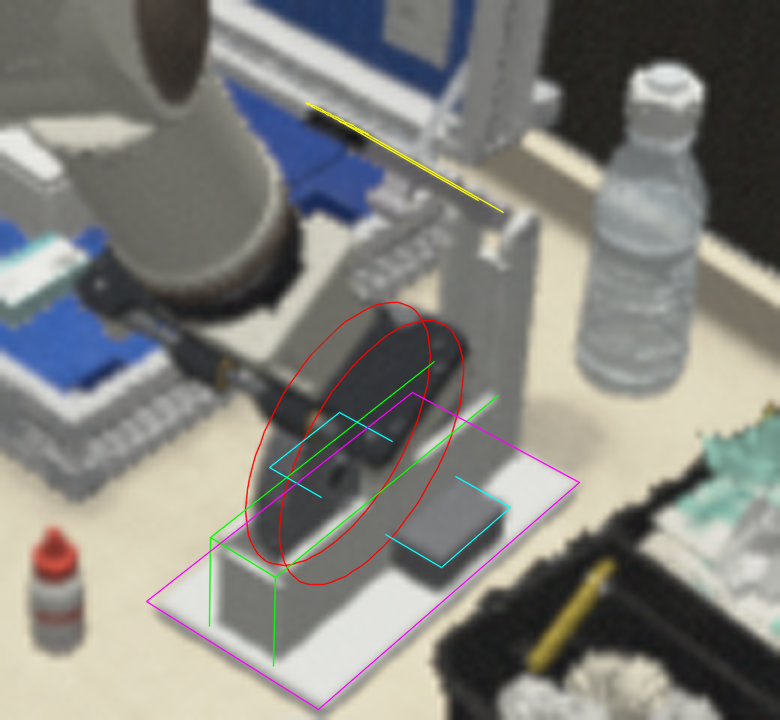

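The drum followed the grip: most of the force is radial, about 5 N is tangential, and the jaw width stayed at 22 mm. I'll open slightly and slide back along the arc.

```bash
python3 -m crank '[{"linear":[0,0,0],"turn":[0,0,0],"jaw":-0.1},{"linear":[0,0,0],"turn":[0,0,0],"jaw":-0.1},{"linear":[0,0,0],"turn":[0,0,0],"jaw":-0.1}]'; python3 log.py; python3 pl3.py 50,27,0 77,25,0; python3 - <<'E'
from rig import r
from h import *
c=r.capture("wrist");overlay(c,"pics/w6.png",(0,0,512,384),1.5)
E
```

```text
clock: 9.8
ee_pos: [563.7, -57.6, 135.3]
tcp_rot: [0.25, -0.073, 0.965, 0.018]
force: [0.3, 0.2, 0.1]
gripper_width: 39.5
[563.7 -57.6 135.3] [ 0.96  0.39 -0.93  2.25  0.86  0.22  1.07] [0.3 0.2 0.1]
50,27,0 [23.5 -0.4  3.9] [-0.001  0.035  0.001] [ 0.96  0.4  -0.92  2.27  0.86  0.24  1.07] 0.0 0.0 minm 0.05
77,25,0 [49.6 -0.3 21.3] [-0.001  0.07   0.001] [ 0.87  0.42 -0.81  2.29  0.93  0.21  1.  ] 0.0 0.0 minm 0.02
```

View pics/w6.png

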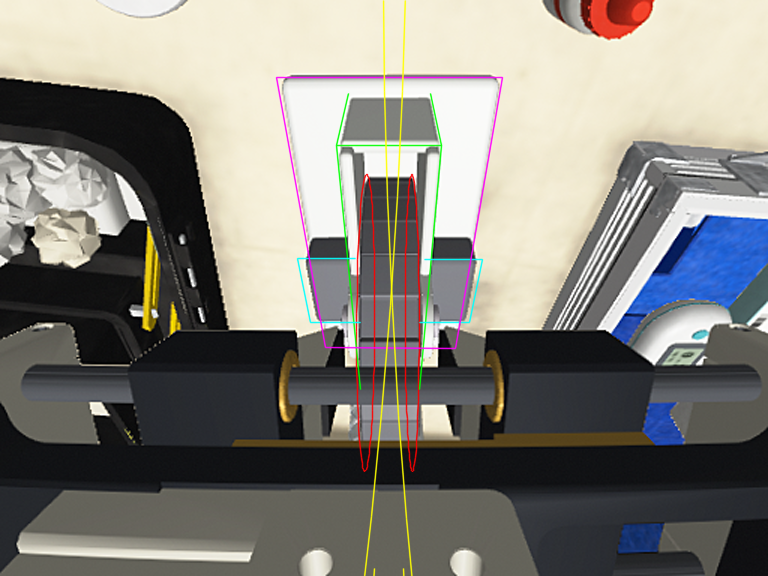

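```bash
python3 -m crank '[{"linear":[8,0,0.5],"turn":[0,0.01,0],"jaw":-0.1},{"linear":[16,0,2],"turn":[0,0.02,0],"jaw":-0.1},{"linear":[24,0,4.5],"turn":[0,0.035,0],"jaw":-0.1},{"linear":[33,0,9],"turn":[0,0.045,0],"jaw":-0.1},{"linear":[42,0,15],"turn":[0,0.06,0],"jaw":-0.1},{"linear":[49,0,21],"turn":[0,0.07,0],"jaw":-0.1},{"linear":[49,0,21],"turn":[0,0.07,0],"jaw":-0.1}]'; python3 log.py; python3 -m crank '[{"linear":[0,0,0],"turn":[0,0,0],"jaw":-1},{"linear":[0,0,0],"turn":[0,0,0],"jaw":-1},{"linear":[0,0,0],"turn":[0,0,0],"jaw":-1},{"linear":[0,0,0],"turn":[0,0,0],"jaw":-1}]' 25; python3 log.py;  python3 pl3.py 77,25,0 70,25.5,0 63,26,0 56,26.5,0 49,27,0 42,28,0 35,29,0 28,29,0;python3 - <<'E'
from rig import r
from h import *
c=r.capture("wrist");zoom(c,(0,0,512,384),1.5,"pics/w7.png")
c=r.capture("scene");overlay(c,"pics/s7.png",(220,130,350,250),6)
E
```

```text
clock: 10.55
ee_pos: [529.4, -62.6, 91.2]
tcp_rot: [0.214, -0.074, 0.974, 0.016]
force: [0.4, -0.3, -0.0]
gripper_width: 41.4
[529.4 -62.6  91.2] [ 0.88  0.43 -0.82  2.29  0.96  0.22  0.98] [ 0.4 -0.3 -0. ]
clock: 10.95
ee_pos: [531.1, -63.2, 93.0]
tcp_rot: [0.215, -0.073, 0.974, 0.015]
force: [0.2, -1.3, -0.1]
gripper_width: 21.7
[531.1 -63.2  93. ] [ 0.88  0.42 -0.83  2.29  0.96  0.22  0.98] [ 0.2 -1.3 -0.1]
77,25,0 [0.  0.3 0.4] [-0.002 -0.001  0.   ] [ 0.88  0.43 -0.83  2.29  0.96  0.22  0.98] 0.0 0.0 minm 0.03
70,25.5,0 [-5.5  0.3 -5.6] [-0.002 -0.01   0.   ] [ 0.91  0.42 -0.86  2.29  0.94  0.22  1.  ] 0.0 0.0 minm 0.03
63,26,0 [-11.7   0.3 -11. ] [-0.002 -0.018  0.   ] [ 0.94  0.41 -0.89  2.28  0.91  0.23  1.02] 0.0 0.0 minm 0.04
56,26.5,0 [-18.5   0.3 -15.6] [-0.002 -0.027  0.   ] [ 0.96  0.41 -0.92  2.28  0.9   0.24  1.04] 0.0 0.0 minm 0.05
49,27,0 [-25.8   0.3 -19.3] [-0.002 -0.036  0.   ] [ 0.98  0.41 -0.94  2.27  0.88  0.25  1.05] 0.0 0.0 minm 0.06
42,28,0 [-33.6   0.3 -22.1] [-0.002 -0.053  0.001] [ 0.98  0.4  -0.94  2.27  0.88  0.23  1.05] 0.0 0.0 minm 0.04
35,29,0 [-41.8   0.2 -24. ] [-0.002 -0.071  0.001] [ 0.98  0.39 -0.94  2.26  0.89  0.22  1.04] 0.0 0.0 minm 0.03
28,29,0 [-49.8   0.2 -25. ] [-0.002 -0.071  0.001] [ 0.98  0.4  -0.96  2.25  0.88  0.24  1.05] 0.0 0.0 minm 0.05
```

View pics/w7.png

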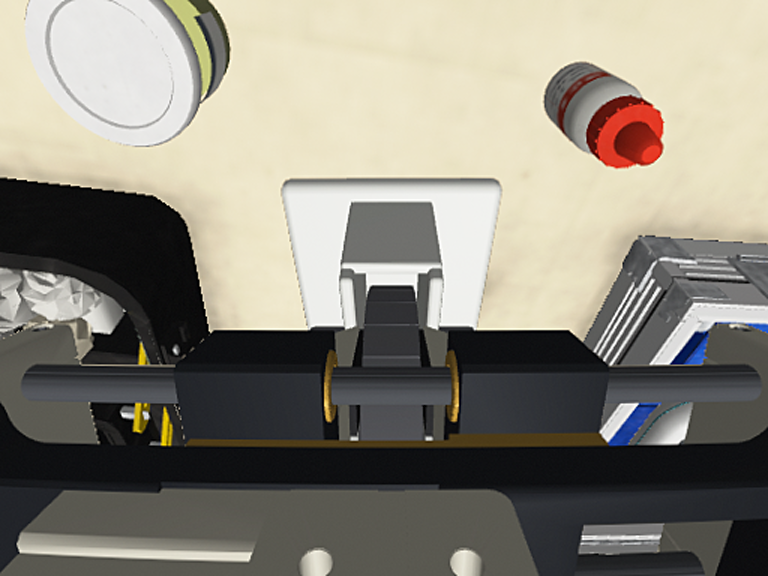

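View pics/s7.png

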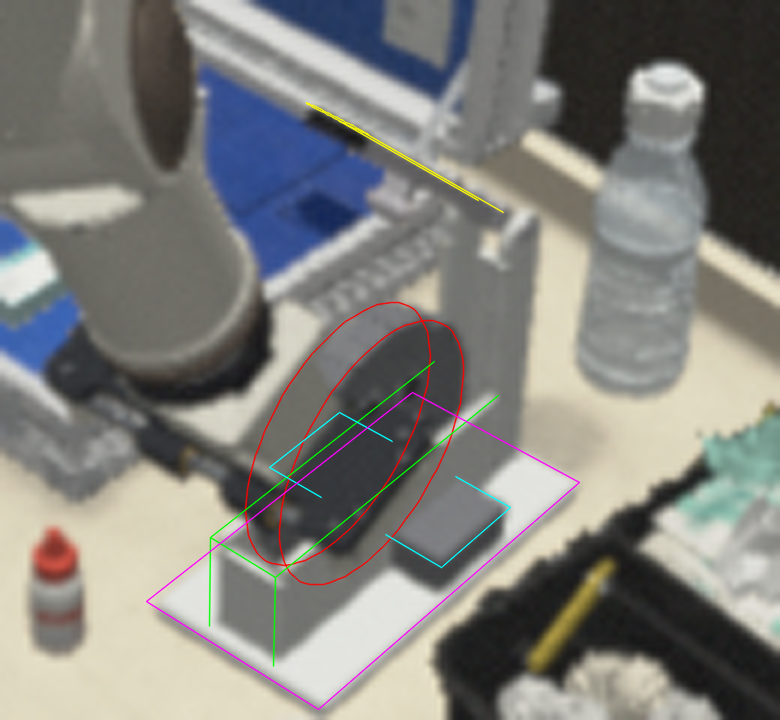

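```bash
python3 -m crank '[{"linear":[-5.5,0,-6],"turn":[0,-0.01,0],"jaw":-1},{"linear":[-11.7,0,-11.5],"turn":[0,-0.02,0],"jaw":-1},{"linear":[-18.5,0,-16.5],"turn":[0,-0.027,0],"jaw":-1},{"linear":[-26,0,-20.5],"turn":[0,-0.036,0],"jaw":-1},{"linear":[-34,0,-23.5],"turn":[0,-0.053,0],"jaw":-1},{"linear":[-42,0,-25.5],"turn":[0,-0.07,0],"jaw":-1},{"linear":[-50,0,-26.5],"turn":[0,-0.07,0],"jaw":-1},{"linear":[-50,0,-26.5],"turn":[0,-0.07,0],"jaw":-1}]'; python3 log.py; python3 -m crank '[{"linear":[0,0,0],"turn":[0,0,0],"jaw":-0.1},{"linear":[0,0,0],"turn":[0,0,0],"jaw":-0.1},{"linear":[0,0,0],"turn":[0,0,0],"jaw":-0.1}]'; python3 log.py; python3 pl3.py 28,29,0 77,25,0; python3 - <<'E'
from rig import r
from h import *
c=r.capture("wrist");zoom(c,(0,0,512,384),1.5,"pics/w8.png")
E
```

```text
clock: 11.85
ee_pos: [563.0, -58.3, 137.0]
tcp_rot: [0.248, -0.073, 0.966, 0.017]
force: [-9.3, -2.1, 5.7]
gripper_width: 22.0
[563.  -58.3 137. ] [ 1.    0.4  -0.98  2.25  0.89  0.25  1.04] [-9.3 -2.1  5.7]
clock: 12.15
ee_pos: [565.4, -57.2, 138.5]
tcp_rot: [0.25, -0.073, 0.965, 0.018]
force: [-0.0, 0.3, 0.5]
gripper_width: 39.6
[565.4 -57.2 138.5] [ 1.    0.4  -0.98  2.25  0.89  0.25  1.04] [-0.   0.3  0.5]
28,29,0 [ 1.  -0.5  1.5] [-0.001  0.     0.001] [ 0.99  0.41 -0.97  2.25  0.89  0.24  1.04] 0.0 0.0 minm 0.05
77,25,0 [52.6 -0.4 23.2] [-0.001  0.07   0.001] [ 0.89  0.43 -0.84  2.29  0.97  0.22  0.96] 0.0 0.0 minm 0.03
```

View pics/w8.png

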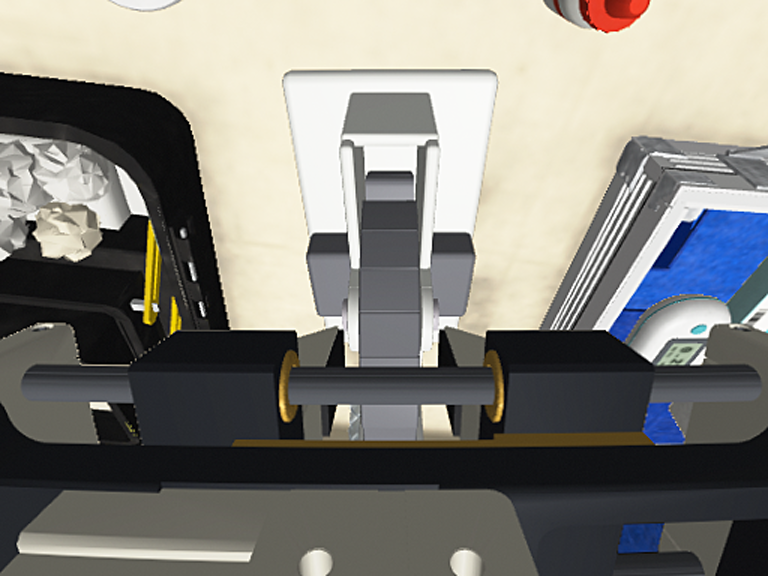

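```bash
python3 -m crank '[{"linear":[8,0,0.5],"turn":[0,0.01,0],"jaw":-0.1},{"linear":[16,0,2],"turn":[0,0.02,0],"jaw":-0.1},{"linear":[25,0,4.5],"turn":[0,0.035,0],"jaw":-0.1},{"linear":[34,0,9],"turn":[0,0.045,0],"jaw":-0.1},{"linear":[44,0,16],"turn":[0,0.06,0],"jaw":-0.1},{"linear":[52,0,22.5],"turn":[0,0.07,0],"jaw":-0.1},{"linear":[52,0,22.5],"turn":[0,0.07,0],"jaw":-0.1}]'; python3 log.py; python3 - <<'E'
from rig import r
from h import *
c=r.capture("wrist");zoom(c,(180,130,340,300),4,"pics/w9.png")
E
```

```text
clock: 12.9
ee_pos: [528.8, -62.7, 91.4]
tcp_rot: [0.214, -0.074, 0.974, 0.016]
force: [0.4, 0.9, 0.2]
gripper_width: 41.6
[528.8 -62.7  91.4] [ 0.9   0.43 -0.85  2.29  0.99  0.23  0.95] [0.4 0.9 0.2]
```

View pics/w9.png

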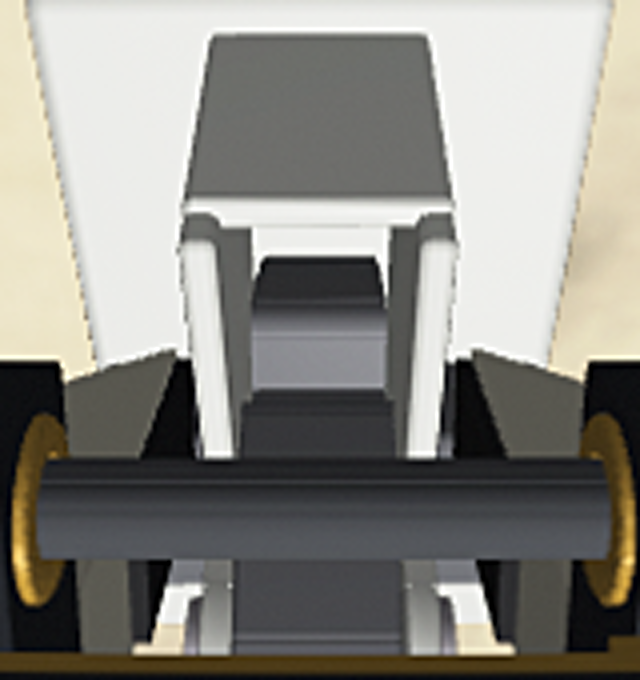

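```bash
cat > rim.py <<'E'
from h import *
def rimrows(c,rad=75,y=0,phis=range(0,130,4)):
    return {p:proj(c,w([-rad*np.sin(np.radians(p)),y,95+rad*np.cos(np.radians(p))]))[0].round(1).tolist() for p in phis}
if __name__=="__main__":
    from rig import r
    c=r.capture("wrist")
    a=rimrows(c,75);b=rimrows(c,61)
    for p in a: print(p,a[p],b[p])
E
python3 rim.py | tail -16
```

```text
68 [257.6, 266.0] [257.8, 271.6]
72 [257.7, 256.2] [257.9, 264.1]
76 [257.7, 246.9] [257.9, 257.1]
80 [257.8, 238.3] [258.0, 250.4]
84 [257.9, 230.4] [258.0, 244.1]
88 [258.0, 223.3] [258.1, 238.4]
92 [258.0, 216.8] [258.1, 233.1]
96 [258.1, 211.2] [258.2, 228.4]
100 [258.2, 206.3] [258.3, 224.2]
104 [258.3, 202.1] [258.3, 220.6]
108 [258.3, 198.6] [258.4, 217.4]
112 [258.4, 195.8] [258.4, 214.8]
116 [258.5, 193.6] [258.5, 212.7]
120 [258.5, 192.1] [258.5, 211.0]
124 [258.6, 191.1] [258.6, 209.8]
128 [258.6, 190.6] [258.6, 209.1]
```

Wrist view: a slot with a rounded lip and a large lit wall appears in the rim between zoom rows 300 and 390 (pixel rows 205–227). That puts the notch at about φ=93°, so about 93° more lift. Stroke 3:

```bash
python3 -m crank '[{"linear":[0,0,0],"turn":[0,0,0],"jaw":-1},{"linear":[0,0,0],"turn":[0,0,0],"jaw":-1},{"linear":[0,0,0],"turn":[0,0,0],"jaw":-1},{"linear":[0,0,0],"turn":[0,0,0],"jaw":-1}]' 25; python3 log.py;  python3 pl3.py 77,25,0  28,29,0; python3 -m crank '[{"linear":[-5.5,0,-6],"turn":[0,-0.01,0],"jaw":-1},{"linear":[-11.7,0,-11.5],"turn":[0,-0.02,0],"jaw":-1},{"linear":[-18.5,0,-16.5],"turn":[0,-0.027,0],"jaw":-1},{"linear":[-26,0,-20.5],"turn":[0,-0.036,0],"jaw":-1},{"linear":[-34,0,-23.5],"turn":[0,-0.053,0],"jaw":-1},{"linear":[-42,0,-25.5],"turn":[0,-0.07,0],"jaw":-1},{"linear":[-50,0,-26.5],"turn":[0,-0.07,0],"jaw":-1},{"linear":[-50,0,-26.5],"turn":[0,-0.07,0],"jaw":-1}]'; python3 log.py; python3 -m crank '[{"linear":[0,0,0],"turn":[0,0,0],"jaw":-0.1},{"linear":[0,0,0],"turn":[0,0,0],"jaw":-0.1},{"linear":[0,0,0],"turn":[0,0,0],"jaw":-0.1}]'; python3 log.py; python3 pl3.py 28,29,0 40,28,0; python3 rim.py; python3 - <<'E'
from rig import r
from h import *
c=r.capture("wrist");zoom(c,(180,90,340,240),4,"pics/w10.png")
c=r.capture("scene");zoom(c,(240,160,320,230),9,"pics/s10.png")
E
```

```text
clock: 13.4
ee_pos: [530.6, -63.3, 93.2]
tcp_rot: [0.215, -0.073, 0.974, 0.015]
force: [0.6, -1.6, 1.8]
gripper_width: 21.8
[530.6 -63.3  93.2] [ 0.9   0.43 -0.86  2.29  0.99  0.23  0.95] [ 0.6 -1.6  1.8]
77,25,0 [-0.3  0.3  0.8] [-0.002 -0.001  0.001] [ 0.9   0.44 -0.85  2.29  0.99  0.23  0.95] 0.0 0.0 minm 0.04
28,29,0 [-50.2   0.2 -24.6] [-0.002 -0.071  0.001] [ 1.    0.41 -0.98  2.25  0.91  0.25  1.02] 0.0 0.0 minm 0.06
clock: 14.2
ee_pos: [562.9, -58.3, 137.7]
tcp_rot: [0.248, -0.073, 0.966, 0.017]
force: [-8.9, -1.8, 5.9]
gripper_width: 21.9
[562.9 -58.3 137.7] [ 1.02  0.41 -1.    2.25  0.92  0.26  1.02] [-8.9 -1.8  5.9]
clock: 14.5
ee_pos: [565.0, -57.3, 138.8]
tcp_rot: [0.25, -0.073, 0.965, 0.018]
force: [0.6, -0.2, -0.3]
gripper_width: 39.9
[565.  -57.3 138.8] [ 1.02  0.41 -1.    2.25  0.92  0.26  1.02] [ 0.6 -0.2 -0.3]
28,29,0 [ 0.9 -0.5  2. ] [-0.001  0.001  0.001] [ 1.01  0.41 -0.99  2.25  0.92  0.25  1.01] 0.0 0.0 minm 0.06
40,28,0 [15.  -0.5  3.2] [-0.001  0.018  0.001] [ 1.01  0.42 -0.98  2.26  0.93  0.25  1.01] 0.0 0.0 minm 0.06
0 [258.2, 297.9] [258.4, 277.1]
4 [258.
[... 354 characters left out ...]
48 [258.0, 206.7] [258.2, 207.0]
52 [258.0, 196.9] [258.3, 199.7]
56 [258.1, 187.3] [258.3, 192.6]
60 [258.1, 178.0] [258.3, 185.6]
64 [258.2, 169.1] [258.3, 178.9]
68 [258.2, 160.6] [258.4, 172.5]
72 [258.3, 152.8] [258.4, 166.4]
76 [258.3, 145.6] [258.5, 160.8]
80 [258.4, 139.0] [258.5, 155.6]
84 [258.4, 133.2] [258.6, 150.9]
88 [258.5, 128.1] [258.6, 146.7]
92 [258.6, 123.7] [258.6, 142.9]
96 [258.6, 120.0] [258.7, 139.7]
100 [258.7, 117.1] [258.7, 137.1]
104 [258.7, 114.8] [258.8, 134.9]
108 [258.8, 113.1] [258.8, 133.2]
112 [258.9, 112.1] [258.9, 131.9]
116 [258.9, 111.6] [258.9, 131.2]
120 [259.0, 111.7] [259.0, 130.8]
124 [259.0, 112.2] [259.0, 130.9]
128 [259.1, 113.2] [259.0, 131.3]
```

View pics/w10.png

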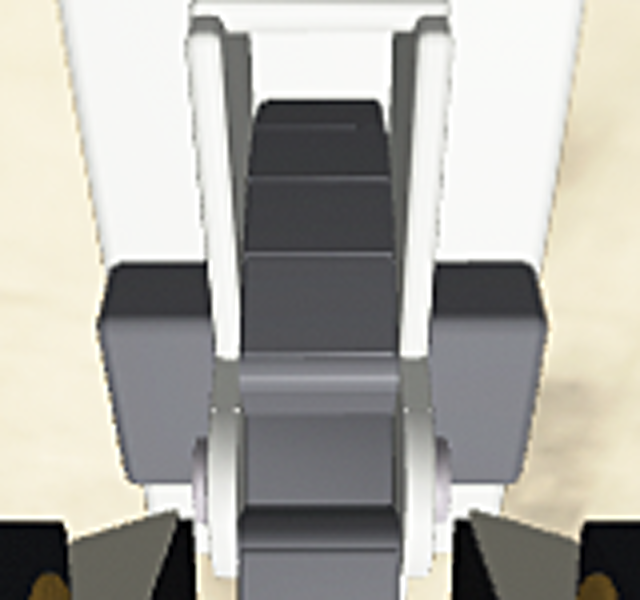

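View pics/s10.png

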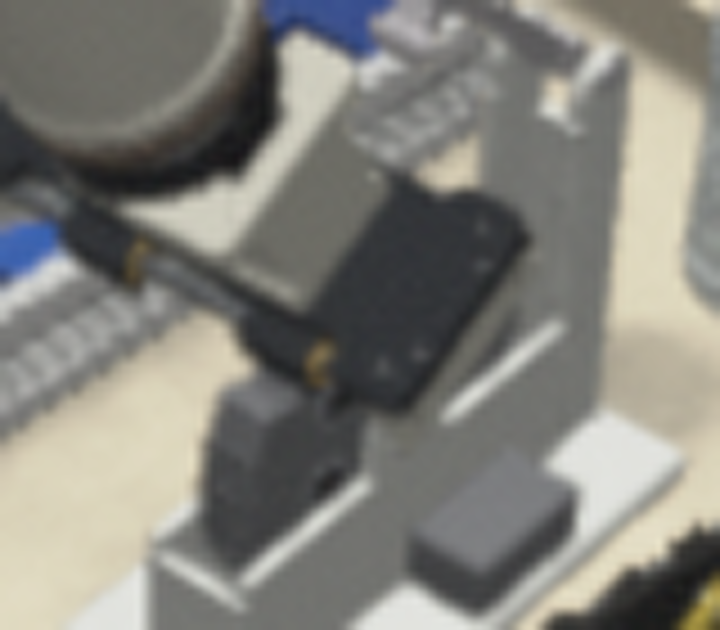

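Notch spans zoom rows 355–547 (pixel rows 179–227), so φ≈40–60°, centre about 50°. One more full stroke, then a trim.

```bash
python3 -m crank '[{"linear":[8,0,0.5],"turn":[0,0.01,0],"jaw":-0.1},{"linear":[16,0,2],"turn":[0,0.02,0],"jaw":-0.1},{"linear":[25,0,4.5],"turn":[0,0.035,0],"jaw":-0.1},{"linear":[34,0,9],"turn":[0,0.045,0],"jaw":-0.1},{"linear":[44,0,16],"turn":[0,0.06,0],"jaw":-0.1},{"linear":[52,0,22.5],"turn":[0,0.07,0],"jaw":-0.1},{"linear":[52,0,22.5],"turn":[0,0.07,0],"jaw":-0.1}]'; python3 log.py;python3 -m crank '[{"linear":[0,0,0],"turn":[0,0,0],"jaw":-1},{"linear":[0,0,0],"turn":[0,0,0],"jaw":-1},{"linear":[0,0,0],"turn":[0,0,0],"jaw":-1},{"linear":[0,0,0],"turn":[0,0,0],"jaw":-1}]' 25; python3 log.py;  python3 pl3.py 77,25,0  28,29,0; python3 -m crank '[{"linear":[-5.5,0,-6],"turn":[0,-0.01,0],"jaw":-1},{"linear":[-11.7,0,-11.5],"turn":[0,-0.02,0],"jaw":-1},{"linear":[-18.5,0,-16.5],"turn":[0,-0.027,0],"jaw":-1},{"linear":[-26,0,-20.5],"turn":[0,-0.036,0],"jaw":-1},{"linear":[-34,0,-23.5],"turn":[0,-0.053,0],"jaw":-1},{"linear":[-42,0,-25.5],"turn":[0,-0.07,0],"jaw":-1},{"linear":[-50,0,-26.5],"turn":[0,-0.07,0],"jaw":-1},{"linear":[-50,0,-26.5],"turn":[0,-0.07,0],"jaw":-1}]'; python3 log.py; python3 -m crank '[{"linear":[0,0,0],"turn":[0,0,0],"jaw":-0.1},{"linear":[0,0,0],"turn":[0,0,0],"jaw":-0.1},{"linear":[0,0,0],"turn":[0,0,0],"jaw":-0.1}]'; python3 log.py; python3 pl3.py 45,28,0 45,28,40;  python3 - <<'E'
from rig import r
from h import *
c=r.capture("wrist");zoom(c,(180,90,340,240),4,"pics/w11.png")
c=r.capture("scene");zoom(c,(240,160,320,230),9,"pics/s11.png")
c=r.capture("top");overlay(c,"pics/t11.png",(230,120,330,245),4.8,notch=0)
E
```

```text
clock: 15.35
ee_pos: [528.3, -62.8, 91.6]
tcp_rot: [0.214, -0.073, 0.974, 0.016]
force: [-0.9, 0.2, -0.0]
gripper_width: 41.3
[528.3 -62.8  91.6] [ 0.92  0.44 -0.87  2.29  1.02  0.24  0.93] [-0.9  0.2 -0. ]
clock: 15.75
ee_pos: [530.3, -63.3, 93.6]
tcp_rot: [0.216, -0.073, 0.974, 0.015]
force: [0.2, -1.3, 0.4]
gripper_width: 21.6
[530.3 -63.3  93.6] [ 0.92  0.44 -0.88  2.29  1.02  0.24  0.93] [ 0.2 -1.3  0.4]
77,25,0 [-0.5  0.3  1.3] [-0.002 -0.001  0.001] [ 0.92  0.44 -0.87  2.29  1.02  0.24  0.93] 0.0 0.0 minm 0.05
28,29,0 [-50.3   0.2 -24.1] [-0.002 -0.071  0.001] [ 1.01  0.42 -1.    2.25  0.94  0.26  1.  ] 0.0 0.0 minm 0.07
clock: 16.55
ee_pos: [562.6, -58.3, 138.1]
tcp_rot: [0.248, -0.073, 0.966, 0.017]
force: [-8.7, -2.6, 5.9]
gripper_width: 21.8
[562.6 -58.3 138.1] [ 1.03  0.42 -1.02  2.25  0.94  0.27  1.  ] [-8.7 -2.6  5.9]
clock: 16.85
ee_pos: [564.6, -57.4, 139.1]
tcp_rot: [0.25, -0.073, 0.965, 0.018]
force: [0.4, 0.4, 0.7]
gripper_width: 39.8
[564.6 -57.4 139.1] [ 1.03  0.42 -1.02  2.25  0.94  0.26  1.  ] [0.4 0.4 0.7]
45,28,0 [20.4 -0.4  5. ] [-0.001  0.018  0.001] [ 1.01  0.42 -0.98  2.27  0.96  0.24  0.98] 0.0 0.0 minm 0.05
45,28,40 [ 19.6  -0.5 -35. ] [-0.001  0.018  0.001] [ 1.27  0.39 -1.24  2.28  0.8   0.33  1.15] 0.0 0.0 minm 0.14
```

View pics/w11.png

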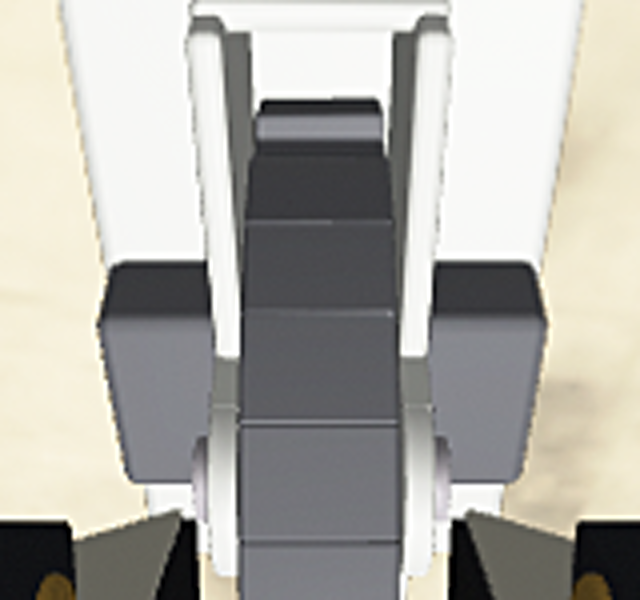

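View pics/s11.png

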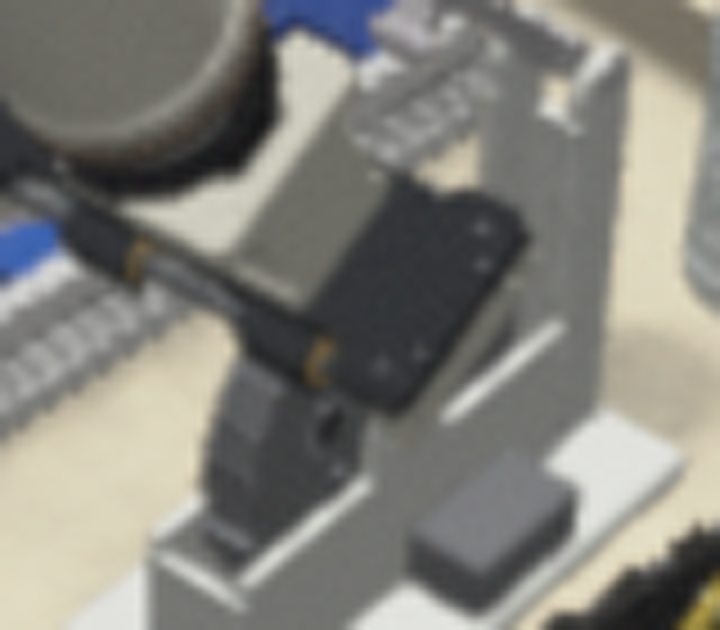

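View pics/t11.png

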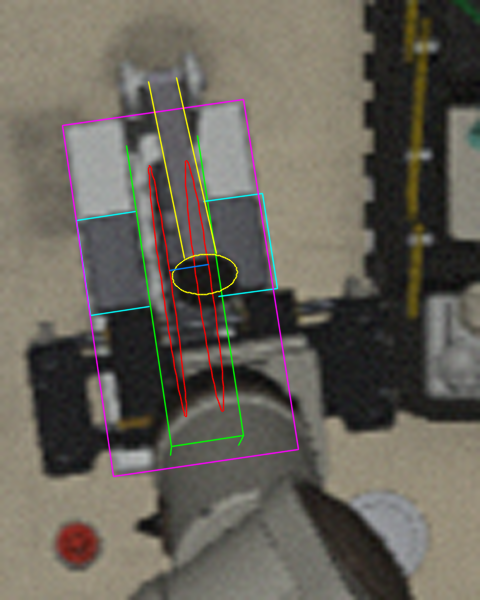

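A second rim feature now shows at the front (zoom rows 100–150). I'll back off and check which one is the deep notch.

```bash
python3 pl3.py 28,29,50 45,27,70; python3 -m crank '[{"linear":[3,0,-20],"turn":[0,0,0],"jaw":-0.1},{"linear":[6,0,-40],"turn":[0,0,0],"jaw":-0.1},{"linear":[15,0,-55],"turn":[0,0.018,0],"jaw":-0.1},{"linear":[20,0,-70],"turn":[0,0.03,0],"jaw":-0.1},{"linear":[20,0,-70],"turn":[0,0.03,0],"jaw":-0.1}]'; python3 log.py;python3 - <<'E'
from rig import r
from h import *
c=r.capture("wrist");zoom(c,(0,0,512,384),1.5,"pics/w12.png")
c=r.capture("scene");overlay(c,"pics/s12.png",(240,150,320,230),9,notch=-np.radians(7))
c=r.capture("top");zoom(c,(230,120,330,245),4.8,"pics/t12.png")
E
```

```text
28,29,50 [ -0.1  -0.5 -47.7] [-0.001 -0.     0.001] [ 1.32  0.39 -1.31  2.26  0.76  0.36  1.18] 0.0 0.0 minm 0.16
45,27,70 [ 17.5  -0.5 -65.1] [-0.001  0.034  0.001] [ 1.45  0.39 -1.44  2.27  0.7   0.43  1.25] 0.0 0.0 minm 0.1
clock: 17.5
ee_pos: [512.7, -66.3, 190.6]
tcp_rot: [0.235, -0.072, 0.969, 0.017]
force: [0.6, -0.5, -0.6]
gripper_width: 41.5
[512.7 -66.3 190.6] [ 1.49  0.38 -1.47  2.28  0.68  0.42  1.27] [ 0.6 -0.5 -0.6]
```

View pics/w12.png

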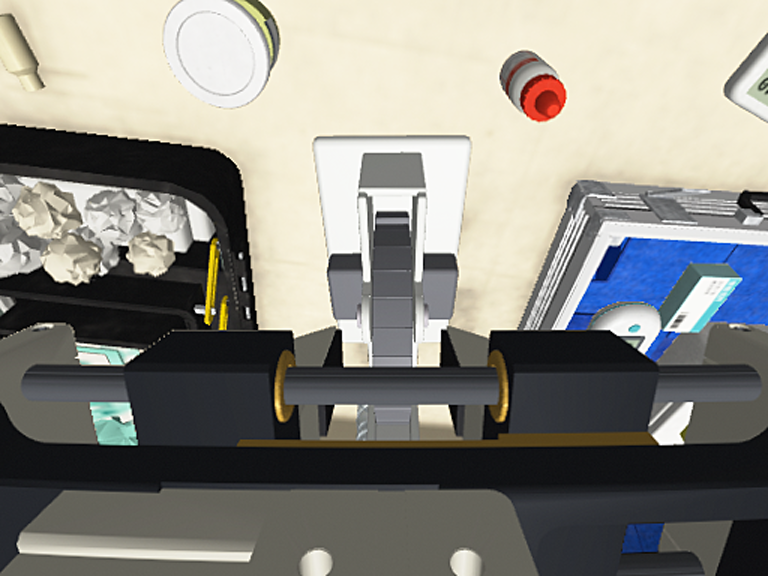

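View pics/s12.png

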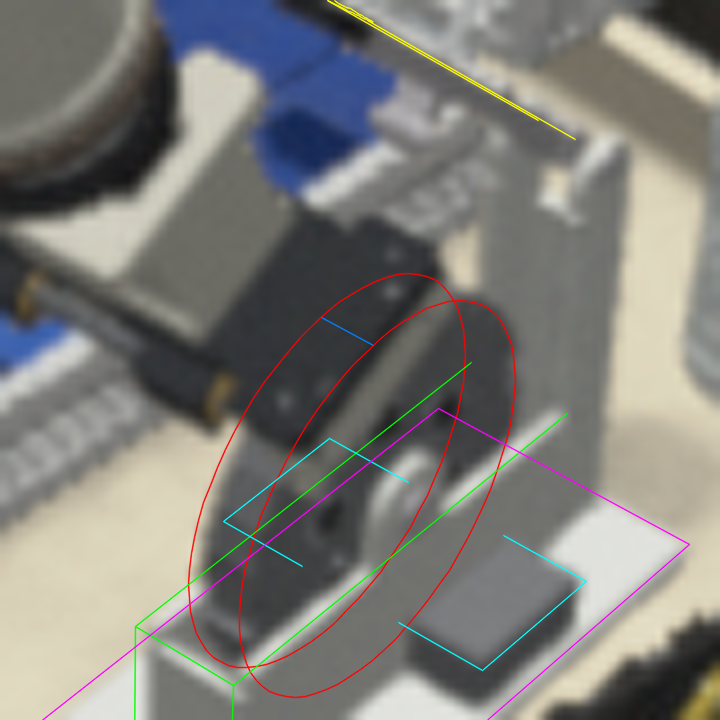

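View pics/t12.png

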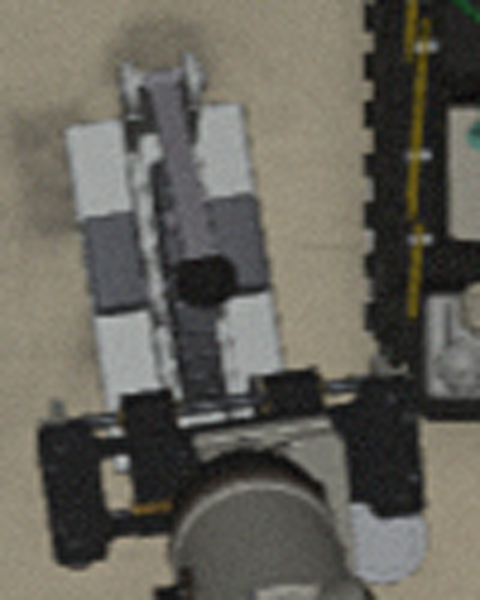

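```bash
cat > pl4.py <<'E'
from rig import r
from h import *
from sim import *
import sys
# args: rotator-frame x,y,z,thdeg of TCP
s=r.observe();q=np.array(s["joint_pos"])
for a in sys.argv[1:]:
    v=[float(x) for x in a.split(",")]
    P=w(v[:3])[0];R=Rt(np.radians(v[3]))
    d=delta(s,P,R);q,e,an=go(q,P,R)
    print(a,P.round(0),d[0],d[1],q.round(2),round(e,1),round(an,1),"minm",np.min(np.r_[q-lo,hi-q]).round(2))
E
python3 pl4.py -110,0,240,20 -120,0,310,12 -160,0,310,12 -100,40,340,10
```

```text
-110,0,240,20 [478. -71. 240.] [  8.6  -0.  -61. ] [-0.002  0.126 -0.   ] [ 1.71 -0.07 -1.45  2.19 -0.34  0.66  2.2 ] 0.1 0.0 minm 0.09
-120,0,310,12 [468. -72. 310.] [ -14.6   -0.2 -127.8] [-0.002  0.266 -0.   ] [ 1.68 -0.18 -1.36  2.01 -0.32  1.    2.17] 0.0 0.0 minm 0.13
-160,0,310,12 [429. -78. 310.] [  21.    -0.2 -146.1] [-0.002  0.266 -0.   ] [ 1.53 -0.29 -1.12  2.08 -0.43  1.05  2.32] 0.0 0.0 minm 0.02
-100,40,340,10 [482. -30. 340.] [ -46.1   39.8 -145.4] [-0.002  0.301 -0.   ] [ 1.69 -0.25 -1.43  1.92 -0.35  1.11  2.1 ] 0.0 0.0 minm 0.06
```

```bash
python3 -m crank '[{"linear":[4,0,-25],"turn":[0,0.05,0],"jaw":-0.1},{"linear":[8,0,-55],"turn":[0,0.12,0],"jaw":-0.1},{"linear":[0,0,-80],"turn":[0,0.17,0],"jaw":-0.1},{"linear":[-8,0,-105],"turn":[0,0.22,0],"jaw":-0.1},{"linear":[-14,0,-127],"turn":[0,0.266,0],"jaw":-0.1},{"linear":[-14,0,-127],"turn":[0,0.266,0],"jaw":-0.1}]'; python3 log.py;python3 - <<'E'
from rig import r
from h import *
c=r.capture("wrist");zoom(c,(0,0,512,384),1.5,"pics/w13.png")
c=r.capture("scene");zoom(c,(240,150,320,230),9,"pics/s13.png")
E
```

```text
clock: 18.25
ee_pos: [472.4, -71.4, 315.4]
tcp_rot: [0.107, -0.077, 0.991, 0.002]
force: [0.8, -1.2, 0.2]
gripper_width: 41.4
[472.4 -71.4 315.4] [ 1.64 -0.18 -1.35  2.   -0.3   1.    2.15] [ 0.8 -1.2  0.2]
```

View pics/w13.png

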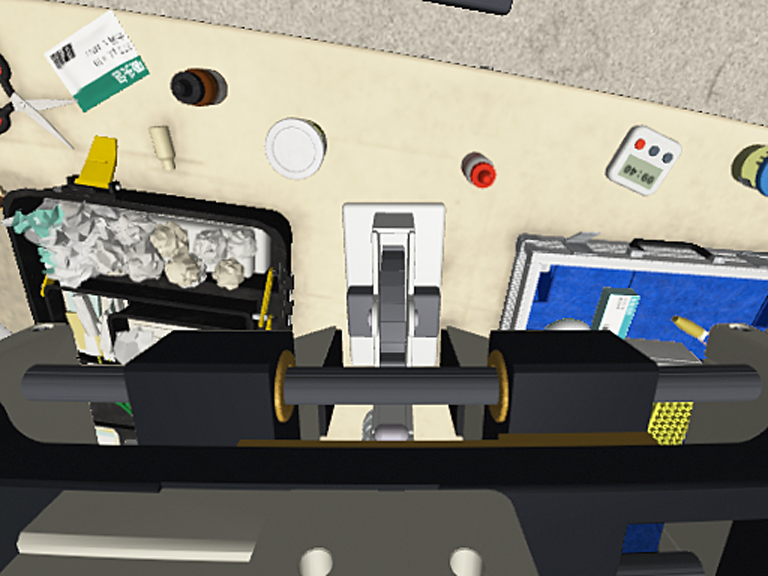

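View pics/s13.png

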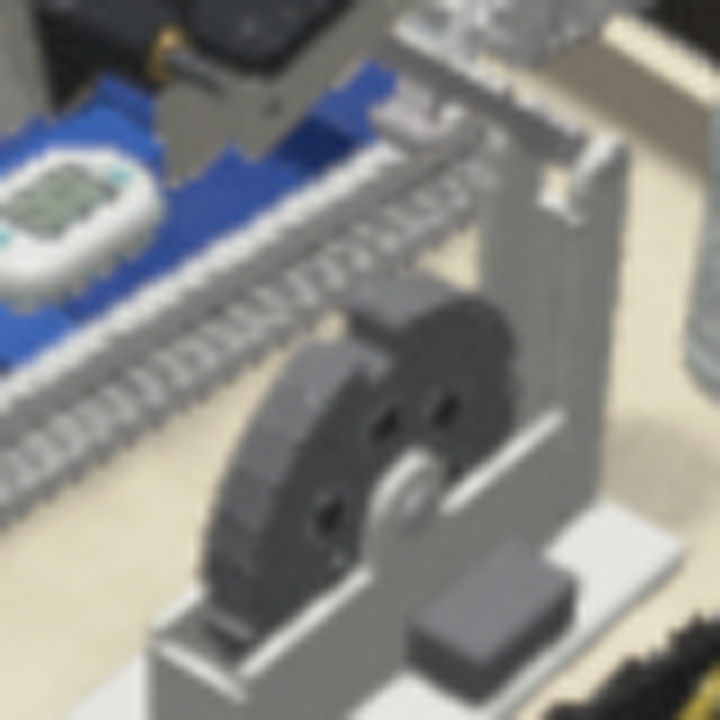

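The scene view clearly shows the deep slot near the top, at zoom (385,350). Now I'll measure its angle.

```bash
python3 - <<'E'
from rig import r
from h import *
c=r.capture("scene")
np.savez("sc.npz",color=c["color"],intrinsics=c["intrinsics"],k1=c["k1"],R=c["R"],t=c["t"])
box=(262,175,302,220);f=16;x0,y0,x1,y1=box
for k,(dx,dy) in enumerate([(0,0),(0.3,-0.8)]):
    im=cv2.resize(c["color"][y0:y1,x0:x1,::-1],None,fx=f,fy=f,interpolation=cv2.INTER_CUBIC)
    def pt(P):
        q=proj(c,w(P))+[dx,dy];return tuple(np.round((q[0]-[x0,y0]+.5)*f).astype(int).tolist())
    for a in range(-60,100,2):
        p=np.radians(a);A=pt([-75*np.sin(p),-11,95+75*np.cos(p)])
        cv2.circle(im,A,2 if a%10 else 5,(0,0,255) if a else (0,255,255),-1)
    for a in (0,5,10,15):
        p=np.radians(a);cv2.line(im,pt([-61*np.sin(p),-11,95+61*np.cos(p)]),pt([-75*np.sin(p),-11,95+75*np.cos(p)]),(0,255,0),1)
    cv2.imwrite(f"pics/s14_{k}.png",im)
E
```

```text
(no output)
```

View pics/s14_1.png

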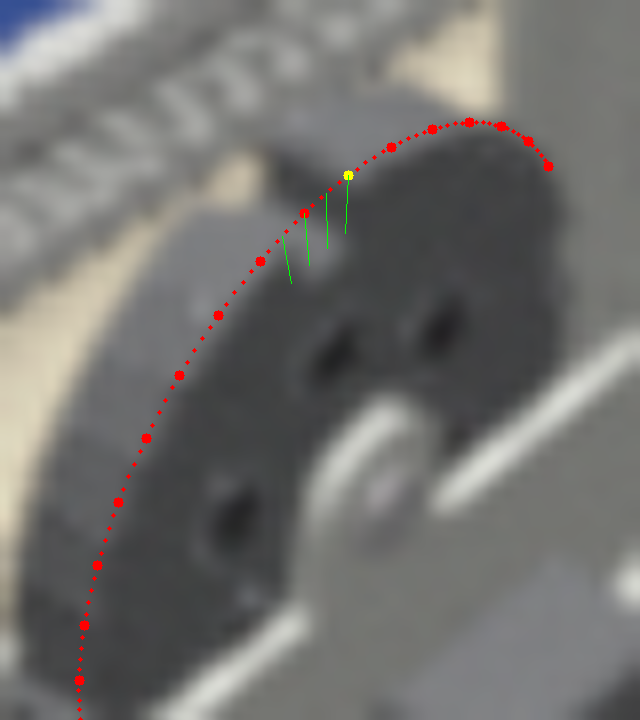

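```bash
cat > ang.py <<'E'
from h import *
import json
def ang(e,q):
    R=Ro.from_quat(q,scalar_first=True).as_matrix();g=np.array(e)-19*R[:,2]
    v=RW().T@(g-O0);return np.degrees(np.arctan2(-v[0],v[2]-95)),np.hypot(v[0],v[2]-95),v[1]
if __name__=="__main__":
    for l in open('log.jsonl').readlines()[-12:]:
        j,e,q=json.loads(l);print(np.round(e,1),np.round(ang(e,q),1))
E
python3 ang.py
python3 pl4.py -110,0,260,20 ; python3 pl3.py 50,27,60 50,27,30 50,27,0
```

```text
[563.  -58.3 137. ] [29.5 67.5 -0.1]
[565.4 -57.2 138.5] [27.1 67.5  0.5]
[528.8 -62.7  91.4] [78.4 67.9  0.6]
[530.6 -63.3  93.2] [76.6 66.7 -0.2]
[562.9 -58.3 137.7] [29.4 68.1 -0.1]
[565.  -57.3 138.8] [27.3 68.   0.5]
[528.3 -62.8  91.6] [78.3 68.4  0.6]
[530.3 -63.3  93.6] [76.4 67.1 -0.2]
[562.6 -58.3 138.1] [29.4 68.5 -0.1]
[564.6 -57.4 139.1] [27.5 68.5  0.5]
[512.7 -66.3 190.6] [ 36.7 140.2  -0.6]
[472.4 -71.4 315.4] [ 26.6 267.2   0.7]
-110,0,260,20 [478. -71. 260.] [-0.1 -0.3 50. ] [-0.004 -0.14   0.002] [ 1.58 -0.13 -1.29  2.17 -0.41  0.73  2.26] 0.0 0.0 minm 0.18
50,27,60 [-22.2   0.  142.7] [-0.003 -0.262  0.002] [ 1.21  0.25 -1.12  2.28  0.29  0.3   1.62] 0.0 0.0 minm 0.11
50,27,30 [-3.000e+01  1.000e-01  1.716e+02] [-0.003 -0.262  0.002] [ 0.99  0.29 -0.92  2.28  0.41  0.24  1.49] 0.0 0.0 minm 0.05
50,27,0 [-3.780e+01  2.000e-01  2.006e+02] [-0.003 -0.262  0.002] [ 0.87  0.36 -0.81  2.27  0.67  0.2   1.24] 0.0 0.0 minm 0.01
```

```bash
cat > slot.py <<'E'
from h import *
import sys
def draw(c,angs,sh,out,box=(262,175,302,212),f=10):
    x0,y0,x1,y1=box;ims=[]
    base=cv2.resize(c["color"][y0:y1,x0:x1,::-1],None,fx=f,fy=f,interpolation=cv2.INTER_CUBIC)
    for a in angs:
        im=base.copy()
        def pt(P):
            q=proj(c,w(P))+sh;return np.round((q-[x0,y0]+.5)*f).astype(int)
        if a is not None:
            p=np.radians(a);s,co=np.sin(p),np.cos(p)
            for yy,col in((-11,(0,255,0)),(11,(255,255,0))):
                S=[[-(rr*s+u*co),yy,95+rr*co-u*s] for u,rr in((-8.5,74.5),(-8.5,61),(8.5,61),(8.5,74.5))]
                cv2.polylines(im,[pt(S)],False,col,1)
            t=np.radians(np.arange(-70,110,3));cv2.polylines(im,[pt(np.c_[-75*np.sin(t),0*t-11,95+75*np.cos(t)])],False,(0,0,255),1)
            cv2.putText(im,str(a),(5,20),0,.6,(0,0,255),1)
        ims.append(im)
    cv2.imwrite(out,np.hstack(ims))
E
python3 - <<'E'
from slot import *
c=dict(np.load("sc.npz"));c["k1"]=float(c["k1"])
draw(c,[None,6],np.array([1.0,-.3]),"pics/sl1.png")
draw(c,[9,12],np.array([1.0,-.3]),"pics/sl2.png")
E
```

```text
(no output)
```

View pics/sl1.png

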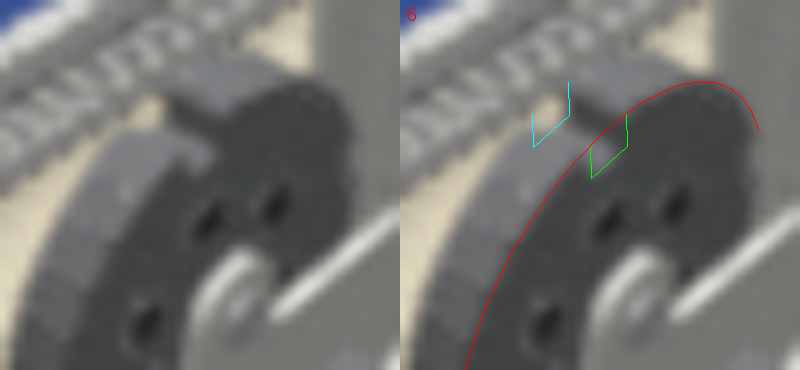

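View pics/sl2.png

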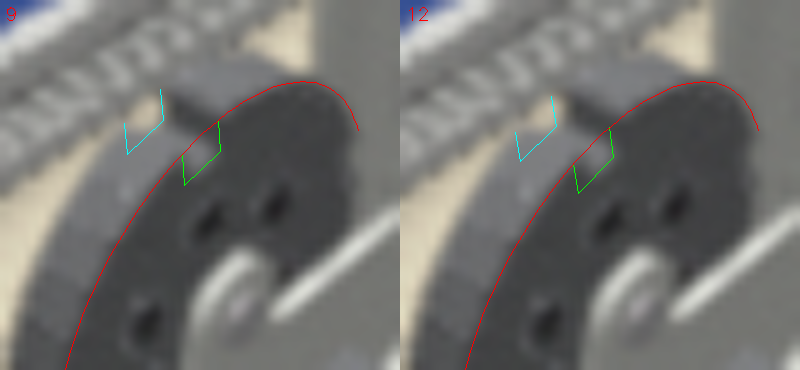

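```bash
python3 -m crank '[{"linear":[-2,0,30],"turn":[0,-0.06,0],"jaw":-0.1},{"linear":[-4,0,60],"turn":[0,-0.14,0],"jaw":-0.1},{"linear":[-12,0,95],"turn":[0,-0.2,0],"jaw":-0.1},{"linear":[-20,0,130],"turn":[0,-0.25,0],"jaw":-0.1},{"linear":[-24,0,150],"turn":[0,-0.26,0],"jaw":-0.1},{"linear":[-31,0,175],"turn":[0,-0.262,0],"jaw":-0.1},{"linear":[-38,0,200],"turn":[0,-0.262,0],"jaw":-0.1},{"linear":[-38,0,200],"turn":[0,-0.262,0],"jaw":-0.1}]'; python3 log.py; python3 ang.py|tail -1; python3 pl3.py 50,27,0,67.5
```

```text
clock: 19.2
ee_pos: [542.5, -56.2, 115.3]
tcp_rot: [0.229, -0.075, 0.97, 0.021]
force: [-0.4, -0.0, 0.9]
gripper_width: 41.3
[542.5 -56.2 115.3] [ 0.85  0.37 -0.79  2.28  0.66  0.19  1.25] [-0.4 -0.   0.9]
[542.5 -56.2 115.3] [54.7 64.4  4.8]
50,27,0,67.5 [-3.6 -4.9 -5.1] [ 0.008 -0.008  0.003] [ 0.87  0.36 -0.81  2.27  0.65  0.2   1.26] 0.0 0.0 minm 0.01
```

```bash
python3 -m crank '[{"linear":[-2,-3,-2],"turn":[0.005,0,0],"jaw":-0.1},{"linear":[-3,-5,-4],"turn":[0.008,0,0],"jaw":-0.1},{"linear":[-3,-5,-4],"turn":[0.008,0,0],"jaw":-0.1}]'; python3 log.py; python3 ang.py|tail -1;  python3 -m crank '[{"linear":[0,0,0],"turn":[0,0,0],"jaw":-1},{"linear":[0,0,0],"turn":[0,0,0],"jaw":-1},{"linear":[0,0,0],"turn":[0,0,0],"jaw":-1},{"linear":[0,0,0],"turn":[0,0,0],"jaw":-1}]' 25; python3 log.py; python3 ang.py|tail -1; python3 pl3.py 51,27,0,67 43,27,0,67 40,27,0,67
```

```text
clock: 19.5
ee_pos: [547.0, -65.5, 126.6]
tcp_rot: [0.233, -0.072, 0.97, 0.013]
force: [-0.2, 0.9, 0.1]
gripper_width: 41.4
[547.  -65.5 126.6] [ 0.88  0.35 -0.82  2.27  0.64  0.21  1.27] [-0.2  0.9  0.1]
[547.  -65.5 126.6] [45.7 69.4 -4.7]
clock: 19.9
ee_pos: [546.2, -61.0, 126.6]
tcp_rot: [0.233, -0.075, 0.969, 0.015]
force: [-7.8, 10.4, 8.0]
gripper_width: 21.7
[546.2 -61.  126.6] [ 0.88  0.35 -0.82  2.27  0.64  0.21  1.27] [-7.8 10.4  8. ]
[546.2 -61.  126.6] [45.7 69.5 -0.3]
51,27,0,67 [5.  0.4 4.6] [-0.005  0.001  0.005] [ 0.87  0.36 -0.8   2.28  0.66  0.19  1.26] 0.0 0.0 minm 0.0
43,27,0,67 [-3.8  0.4  1.4] [-0.005  0.001  0.005] [ 0.88  0.36 -0.83  2.26  0.64  0.22  1.27] 0.0 0.0 minm 0.03
40,27,0,67 [-7.2  0.3  0.5] [-0.005  0.001  0.005] [ 0.89  0.36 -0.84  2.25  0.63  0.22  1.28] 0.0 0.0 minm 0.03
```

```bash
python3 pl3.py 45.7,27,0,69.5 37.7,27.5,0,69.5 35.7,27.5,0,69.5
```

```text
45.7,27,0,69.5 [-0.   0.4 -0. ] [-0.005  0.001  0.005] [ 0.89  0.35 -0.84  2.27  0.64  0.21  1.28] 0.0 0.0 minm 0.02
37.7,27.5,0,69.5 [-9.6  0.3 -2.5] [-0.005 -0.008  0.005] [ 0.9   0.35 -0.85  2.25  0.63  0.22  1.28] 0.0 0.0 minm 0.03
35.7,27.5,0,69.5 [-11.9   0.3  -2.9] [-0.005 -0.008  0.005] [ 0.9   0.35 -0.86  2.25  0.62  0.22  1.28] 0.0 0.0 minm 0.03
```

```bash
python3 -m crank '[{"linear":[-3,2,-1],"turn":[0,0,0],"jaw":-1},{"linear":[-6,4,-2],"turn":[0,-0.005,0],"jaw":-1},{"linear":[-9,4.5,-2.5],"turn":[0,-0.008,0],"jaw":-1},{"linear":[-12,4.5,-3],"turn":[0,-0.008,0],"jaw":-1},{"linear":[-12,4.5,-3],"turn":[0,-0.008,0],"jaw":-1}]' ; python3 log.py; python3 ang.py|tail -1
```

```text
clock: 20.4
ee_pos: [552.6, -60.0, 133.0]
tcp_rot: [0.234, -0.072, 0.969, 0.013]
force: [-11.8, 2.4, 5.0]
gripper_width: 21.7
[552.6 -60.  133. ] [ 0.88  0.35 -0.83  2.25  0.64  0.23  1.26] [-11.8   2.4   5. ]
[552.6 -60.  133. ] [38.3 69.9 -0.2]
```

```bash
python3 -m crank '[{"linear":[0,0,0],"turn":[0,0,0],"jaw":-0.1},{"linear":[0,0,0],"turn":[0,0,0],"jaw":-0.1},{"linear":[0,0,0],"turn":[0,0,0],"jaw":-0.1}]'; python3 pl3.py 40,27,70; python3 pl4.py -110,0,260,20 -120,0,310,12
```

```text
clock: 20.7
ee_pos: [557.0, -60.2, 135.5]
tcp_rot: [0.238, -0.072, 0.969, 0.013]
force: [-0.7, 0.1, 0.5]
gripper_width: 39.8
40,27,70 [  5.5   0.5 -65.5] [-0.011  0.01   0.   ] [ 1.35  0.27 -1.28  2.26  0.37  0.36  1.54] 0.0 0.0 minm 0.16
-110,0,260,20 [478. -71. 260.] [  13.    -0.3 -147.2] [-0.011  0.132 -0.001] [ 1.61 -0.15 -1.31  2.17 -0.44  0.74  2.29] 0.0 0.0 minm 0.16
-120,0,310,12 [468. -72. 310.] [  -1.3   -0.9 -196.2] [-0.011  0.272 -0.001] [ 1.69 -0.19 -1.37  2.01 -0.33  1.    2.18] 0.0 0.0 minm 0.12
```

```bash
python3 -m crank '[{"linear":[1,0,-25],"turn":[0,0,0],"jaw":-0.1},{"linear":[3,0,-50],"turn":[0,0.01,0],"jaw":-0.1},{"linear":[6,0,-80],"turn":[0,0.04,0],"jaw":-0.1},{"linear":[10,0,-115],"turn":[0,0.09,0],"jaw":-0.1},{"linear":[10,0,-150],"turn":[0,0.15,0],"jaw":-0.1},{"linear":[3,0,-180],"turn":[0,0.22,0],"jaw":-0.1},{"linear":[0,0,-196],"turn":[0,0.27,0],"jaw":-0.1},{"linear":[0,0,-196],"turn":[0,0.27,0],"jaw":-0.1}]'; python3 log.py; python3 - <<'E'
from rig import r
from slot import *
c=r.capture("scene")
draw(c,[None,0],np.array([.7,-.4]),"pics/sl3.png")
draw(c,[3,-3],np.array([.7,-.4]),"pics/sl4.png")
c=r.capture("top");zoom(c,(230,120,330,245),4.8,"pics/t15.png")
E
```

```text
clock: 21.5
ee_pos: [470.1, -72.9, 313.8]
tcp_rot: [0.107, -0.073, 0.992, -0.002]
force: [0.6, -0.2, -0.6]
gripper_width: 41.2
[470.1 -72.9 313.8] [ 1.64 -0.19 -1.33  2.01 -0.31  1.    2.15] [ 0.6 -0.2 -0.6]
```

View pics/sl3.png

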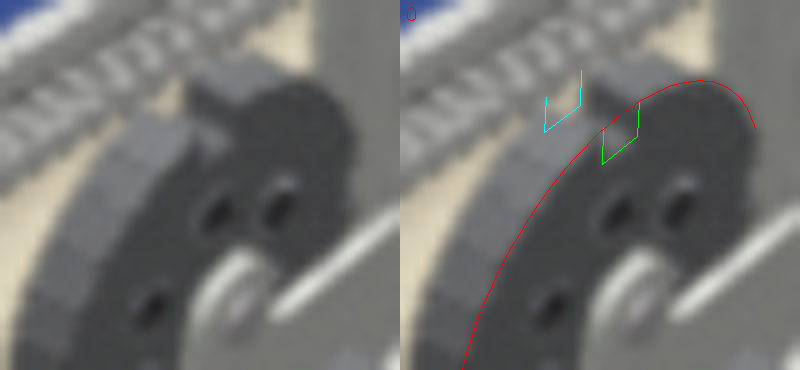

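View pics/sl4.png

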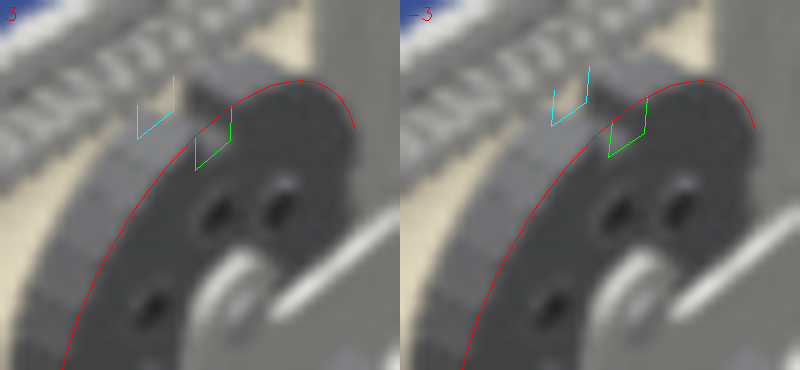

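```bash
python3 - <<'E'
from rig import r
from h import *
c=r.capture("top")
box=(240,125,290,185);f=8;x0,y0,x1,y1=box
ims=[]
for lev in (.70,.75,.80):
    overlay(c,"/tmp/a.png",(250,125,290,185),6,lev=lev);ims.append(cv2.imread("/tmp/a.png"))
cv2.imwrite("pics/t16.png",np.hstack(ims))
c=r.capture("scene")
ims=[]
for lev in (.70,.75,.80):
    overlay(c,"/tmp/a.png",(265,135,315,180),5,lev=lev);ims.append(cv2.imread("/tmp/a.png"))
cv2.imwrite("pics/s16.png",np.hstack(ims))
E
python3 pl4.py -110,0,365,5 -60,0,370,0 -24,0,360,0 -24,0,325,0 -28,0,312,0 -64,0,250,0 -82,0,192,0
```

```text
-110,0,365,5 [478. -71. 365.] [-24.   -2.2 -53.7] [-0.009  0.121 -0.002] [ 1.94 -0.31 -1.54  1.82 -0.37  1.27  2.22] 1.2 0.3 minm 0.0
-60,0,370,0 [527. -63. 370.] [-74.   -2.  -48.3] [-0.009  0.208 -0.003] [ 1.9  -0.31 -1.54  1.79 -0.35  1.26  2.16] 33.4 7.1 minm 0.0
-24,0,360,0 [563. -58. 360.] [-107.2   -1.8  -31. ] [-0.009  0.208 -0.003] [ 1.88 -0.31 -1.54  1.81 -0.37  1.19  2.15] 50.7 10.4 minm 0.0
-24,0,325,0 [563. -58. 325.] [-99.9  -1.5   3.2] [-0.009  0.208 -0.003] [ 1.86 -0.31 -1.54  1.88 -0.39  1.1   2.17] 57.4 11.3 minm 0.0
-28,0,312,0 [559. -59. 312.] [-93.3  -1.4  15.1] [-0.009  0.208 -0.003] [ 1.86 -0.31 -1.54  1.9  -0.39  1.08  2.17] 58.5 11.3 minm 0.0
-64,0,250,0 [524. -64. 250.] [-45.3  -1.1  68.3] [-0.009  0.208 -0.003] [ 1.85 -0.31 -1.54  2.03 -0.41  0.97  2.22] 58.5 10.4 minm 0.0
-82,0,192,0 [506. -67. 192.] [-15.7  -0.6 121.4] [-0.009  0.208 -0.003] [ 1.83 -0.31 -1.54  2.15 -0.45  0.85  2.26] 71.2 11.3 minm 0.0
```

View pics/t16.png

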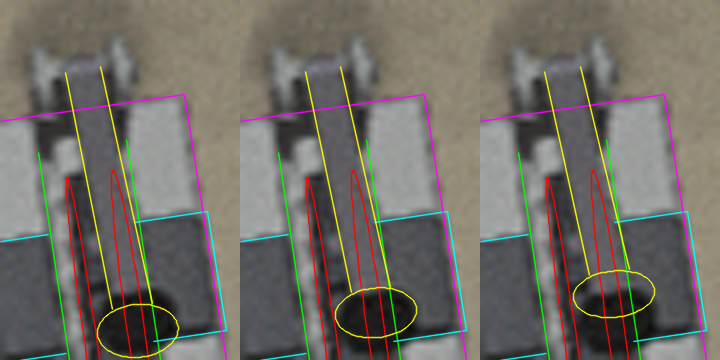

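View pics/s16.png

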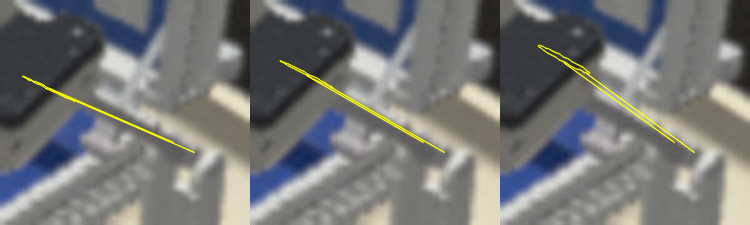

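```bash
cat > plan2.py <<'E'
from sim import *
from h import tcp_for,Rt,RW,w
from multiprocessing import Pool
q0=np.array([json.loads(l) for l in open('log.jsonl')][-1][0])
arc=[]
for a in (.74,.6,.45,.3,.15,0.0):
    arc.append([100-180*np.cos(a)+5.5*np.sin(a),0,185+180*np.sin(a)+5.5*np.cos(a)-2])
def tr(seed):
    rng=np.random.default_rng(seed);wp=[]
    n=rng.integers(0,3) if seed else 0
    for _ in range(n):
        wp.append((np.array([rng.uniform(380,600),rng.uniform(60,350),rng.uniform(330,450)]).round(-1),round(rng.uniform(-.1,.3),2),round(rng.uniform(-1.6,1.6),2)))
    q=q0;C=[];m=9
    thp=rng.choice([0,.1,.2]);
    L2=[(P,Ro.from_euler('z',yw).as_matrix()@Rt(th)) for P,th,yw in wp]
    L2+=[(w([-60,60,385])[0],Rt(0)),(w([-28,0,365])[0],Rt(0))]+[(w(p)[0],Rt(thp)) for p in arc]
    for i,(P,R) in enumerate(L2):
        q,e,a=go(q,P,R);C.append(q.round(2).tolist())
        if e>2 or a>1: return None
        if i>=len(wp): m=min(m,float(min(np.r_[q-lo,hi-q])))
    return m,wp,float(thp),C
if __name__=="__main__":
    o=[x for x in Pool().map(tr,range(120)) if x];o.sort(key=lambda t:-t[0]);print(len(o))
    for x in o[:4]: print(x[0],x[2]);print([ (v[0].tolist(),v[1],v[2]) for v in x[1]]);print(*x[3],sep="\n")
E
time timeout 560 python3 plan2.py
```

```text
10
0.4978771071198764 0.0
[([510.0, 170.0, 370.0], 0.17, 1.51), ([590.0, 250.0, 430.0], 0.08, -0.59)]
[0.81, 0.48, -1.45, 1.66, 0.33, 1.34, 2.57]
[0.1, 0.41, -0.84, 1.32, 0.38, 1.51, 0.42]
[0.74, 0.2, -0.9, 1.65, 0.16, 1.37, 1.54]
[0.74, 0.31, -0.86, 1.58, 0.24, 1.36, 1.58]
[0.73, 0.34, -0.85, 1.67, 0.27, 1.25, 1.55]
[0.75, 0.33, -0.85, 1.73, 0.26, 1.2, 1.56]
[0.77, 0.32, -0.85, 1.79, 0.26, 1.15, 1.56]
[0.77, 0.33, -0.84, 1.85, 0.27, 1.09, 1.55]
[0.77, 0.34, -0.83, 1.89, 0.29, 1.03, 1.53]
[0.75, 0.37, -0.82, 1.92, 0.33, 0.98, 1.51]
0.42003654527750256 0.1
[([430.0, 80.0, 420.0], 0.23, 0.15), ([520.0, 110.0, 400.0], -0.03, 0.02)]
[0.82, -0.31, -0.8, 1.91, -0.31, 1.24, 1.96]
[0.61, 0.3, -1.08, 1.57, 0.26, 1.47, 1.25]
[0.85, 0.23, -1.05, 1.64, 0.21, 1.38, 1.49]
[0.84, 0.35, -1.0, 1.58, 0.3, 1.38, 1.52]
[0.91, 0.31, -1.02, 1.75, 0.28, 1.14, 1.54]
[0.94, 0.29, -1.02, 1.81, 0.27, 1.09, 1.55]
[0.96, 0.29, -1.02, 1.87, 0.27, 1.03, 1.56]
[0.96, 0.3, -1.01, 1.92, 0.29, 0.98, 1.55]
[0.94, 0.32, -0.99, 1.97, 0.32, 0.92, 1.52]
[0.92, 0.35, -0.97, 2.0, 0.36, 0.87, 1.49]
0.41912586075413616 0.1
[([
[... 303 characters left out ...]
 -0.96, 1.81, 0.24, 1.08, 1.58]
[0.91, 0.27, -0.96, 1.87, 0.24, 1.02, 1.58]
[0.91, 0.28, -0.95, 1.92, 0.26, 0.97, 1.57]
[0.9, 0.3, -0.94, 1.97, 0.29, 0.91, 1.55]
[0.88, 0.33, -0.91, 2.0, 0.33, 0.86, 1.52]
0.4179003938239467 0.1
[([390.0, 70.0, 430.0], 0.13, -0.88)]
[0.83, -0.31, -0.9, 1.86, -0.15, 1.39, 0.81]
[0.76, 0.2, -0.93, 1.65, 0.16, 1.38, 1.53]
[0.76, 0.31, -0.88, 1.58, 0.24, 1.36, 1.57]
[0.82, 0.27, -0.89, 1.75, 0.22, 1.12, 1.59]
[0.84, 0.26, -0.89, 1.81, 0.21, 1.07, 1.6]
[0.86, 0.25, -0.89, 1.87, 0.21, 1.02, 1.61]
[0.86, 0.26, -0.88, 1.92, 0.22, 0.96, 1.6]
[0.85, 0.28, -0.87, 1.97, 0.25, 0.9, 1.58]
[0.83, 0.31, -0.85, 2.0, 0.29, 0.85, 1.55]
real	0m50.923s
user	2m11.151s
sys	0m0.383s
```

```bash
cat > pl5.py <<'E'
from rig import r
from h import *
from sim import *
import sys
# args: world x,y,z,th rad,yawoff rad
s=r.observe();q=np.array(s["joint_pos"])
for a in sys.argv[1:]:
    v=[float(x) for x in a.split(",")]
    P=np.array(v[:3]);R=Ro.from_euler('z',v[4]).as_matrix()@Rt(v[3])
    d=delta(s,P,R);q,e,an=go(q,P,R)
    print(a,d[0],d[1],q.round(2),round(e,1),round(an,1),"minm",np.min(np.r_[q-lo,hi-q]).round(2))
E
python3 pl5.py 430,80,420,.23,.15 520,110,400,-.03,.02
```

```text
430,80,420,.23,.15 [ -10.8  153.7 -114. ] [-0.041 -0.022 -0.148] [ 0.83 -0.31 -0.81  1.91 -0.31  1.24  1.97] 0.0 0.0 minm 0.0
520,110,400,-.03,.02 [-98.1 170.4 -75.3] [-0.01   0.238 -0.023] [ 0.61  0.3  -1.09  1.57  0.26  1.47  1.25] 0.0 0.0 minm 0.45
```

```bash
python3 -m crank '[{"linear":[-2,28,-20],"turn":[-0.01,0,-0.03],"jaw":-1},{"linear":[-4,56,-40],"turn":[-0.02,-0.01,-0.06],"jaw":-1},{"linear":[-6,84,-62],"turn":[-0.025,-0.015,-0.09],"jaw":-1},{"linear":[-8,112,-84],"turn":[-0.03,-0.02,-0.12],"jaw":-1},{"linear":[-11,140,-105],"turn":[-0.04,-0.02,-0.14],"jaw":-1},{"linear":[-11,154,-114],"turn":[-0.04,-0.022,-0.148],"jaw":-1}]'; python3 log.py; python3 pl5.py 520,110,400,-.03,.02
```

```text
clock: 22.3
ee_pos: [430.4, 83.0, 420.8]
tcp_rot: [0.113, -0.151, 0.982, 0.018]
force: [-0.2, 0.2, -0.8]
gripper_width: 0.8
[430.4  83.  420.8] [ 0.79 -0.3  -0.78  1.91 -0.29  1.23  1.95] [-0.2  0.2 -0.8]
520,110,400,-.03,.02 [-86.3  -1.1  41.6] [0.014 0.259 0.134] [ 0.59  0.29 -1.05  1.57  0.24  1.46  1.26] 0.0 0.0 minm 0.49
```

```bash
python3 -m crank '[{"linear":[-25,0,12],"turn":[0,0.08,0.04],"jaw":-1},{"linear":[-50,0,24],"turn":[0.01,0.16,0.08],"jaw":-1},{"linear":[-75,-1,36],"turn":[0.014,0.24,0.12],"jaw":-1},{"linear":[-86,-1,42],"turn":[0.014,0.259,0.134],"jaw":-1}]'; python3 log.py; python3 pl4.py -60,60,385,0 -28,0,365,0 -26,0,330,0 -30,0,308,2; python3 - <<'E'
from rig import r
from h import *
c=r.capture("scene");overlay(c,"pics/s17.png",(240,120,320,230),6,lev=.74)
c=r.capture("top");overlay(c,"pics/t17.png",(240,120,300,200),7,lev=.74)
E
```

```text
clock: 22.7
ee_pos: [521.8, 106.7, 396.9]
tcp_rot: [-0.017, -0.082, 0.997, -0.001]
force: [-0.6, -1.2, 1.4]
gripper_width: 0.8
[521.8 106.7 396.9] [ 0.64  0.33 -1.14  1.56  0.29  1.47  1.22] [-0.6 -1.2  1.4]
-60,60,385,0 [519.  -4. 385.] [  20.8 -108.8   12.6] [ 0.    -0.034  0.013] [ 0.91  0.26 -1.14  1.64  0.24  1.39  1.46] 0.0 0.0 minm 0.4
-28,0,365,0 [559. -59. 365.] [ -11.  -169.2   31.5] [ 0.    -0.034  0.013] [ 0.88  0.37 -1.08  1.58  0.33  1.39  1.49] 0.0 0.0 minm 0.46
-26,0,330,0 [561. -58. 330.] [ -14.2 -169.3   66.4] [ 0.    -0.034  0.013] [ 0.87  0.4  -1.06  1.63  0.36  1.33  1.47] 0.0 0.0 minm 0.48
-30,0,308,2 [557. -59. 308.] [ -11.  -169.2   88.5] [ 0.    -0.069  0.013] [ 0.9   0.39 -1.07  1.7   0.36  1.24  1.47] 0.0 0.0 minm 0.47
```

View pics/s17.png

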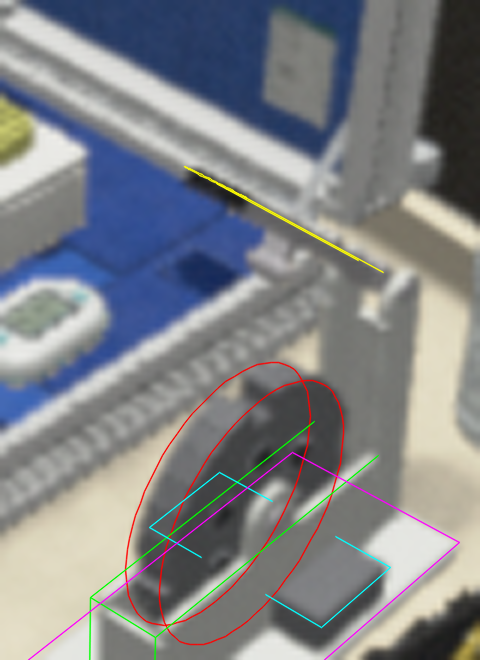

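View pics/t17.png

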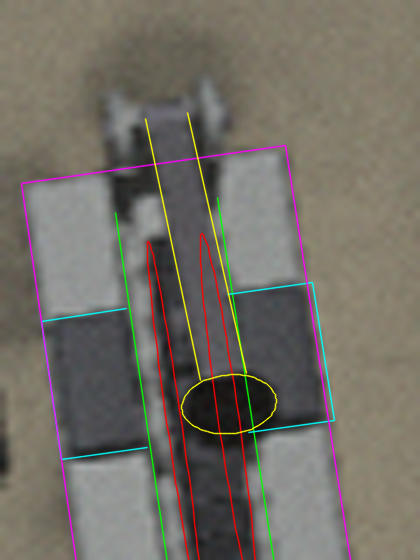

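```bash
python3 -m crank '[{"linear":[0,-40,5],"turn":[0,-0.01,0],"jaw":-1},{"linear":[-2,-80,10],"turn":[0,-0.02,0],"jaw":-1},{"linear":[-5,-120,15],"turn":[0,-0.03,0.01],"jaw":-1},{"linear":[-10,-155,22],"turn":[0,-0.034,0.013],"jaw":-1},{"linear":[-12,-169,35],"turn":[0,-0.034,0.013],"jaw":-1},{"linear":[-13,-169,55],"turn":[0,-0.034,0.013],"jaw":-1},{"linear":[-13,-169,55],"turn":[0,-0.034,0.013],"jaw":-1}]'; python3 log.py; python3 pl4.py -27,0,325,0 -29,0,310,0; python3 - <<'E'
from rig import r
from h import *
c=r.capture("wrist");overlay(c,"pics/w18.png",(0,0,512,384),1.5,lev=.74)
E
```

```text
clock: 23.5
ee_pos: [556.8, -57.8, 340.9]
tcp_rot: [-0.0, -0.077, 0.997, 0.0]
force: [-0.6, 0.6, 0.0]
gripper_width: 0.9
[556.8 -57.8 340.9] [ 0.88  0.38 -1.07  1.62  0.34  1.34  1.49] [-0.6  0.6  0. ]
-27,0,325,0 [560. -59. 325.] [-3.1 -1.3 15.9] [ 0.    -0.001  0.003] [ 0.86  0.4  -1.06  1.64  0.36  1.32  1.47] 0.0 0.0 minm 0.48
-29,0,310,0 [558. -59. 310.] [-1.1 -1.3 30.9] [ 0.    -0.001  0.003] [ 0.86  0.41 -1.05  1.66  0.37  1.29  1.46] 0.0 0.0 minm 0.49
```

View pics/w18.png

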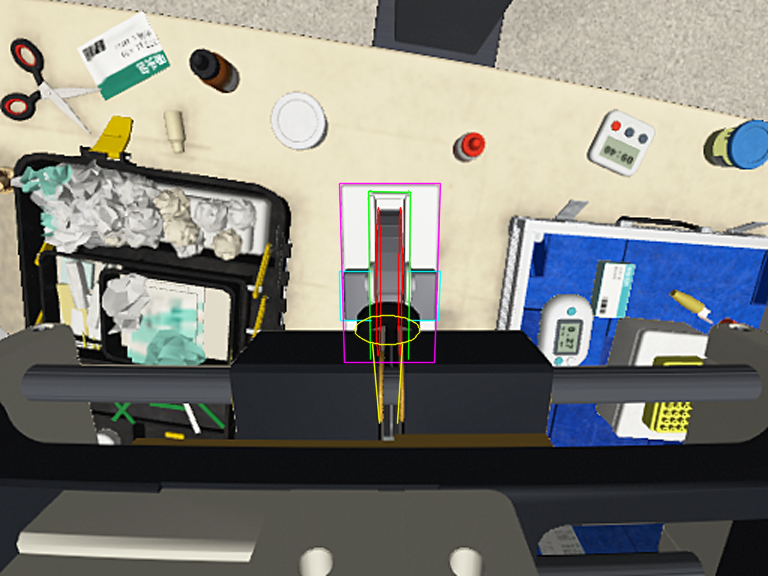

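```bash
python3 -m crank '[{"linear":[-2,-1,16],"turn":[0,0,0],"jaw":-1},{"linear":[-1,-1,31],"turn":[0,0,0],"jaw":-1},{"linear":[6,-1,40],"turn":[0,0,0],"jaw":-1},{"linear":[15,-1,51],"turn":[0,0,0],"jaw":-1},{"linear":[23,-1,62],"turn":[0,0,0],"jaw":-1},{"linear":[30,-1,74],"turn":[0,0,0],"jaw":-1},{"linear":[35,-1,86],"turn":[0,0,0],"jaw":-1}]'; python3 log.py; python3 pl4.py -70.3,0,243.4,0 -77,0,217,0 -80,0,190,0; python3 - <<'E'
from rig import r
from h import *
from slot import draw
c=r.capture("scene");overlay(c,"pics/s19.png",(240,120,320,230),6,lev=.35)
draw(c,[None,0],np.array([.7,-.4]),"pics/sl19.png")
E
```

```text
clock: 24.25
ee_pos: [524.3, -64.4, 257.6]
tcp_rot: [0.002, -0.076, 0.997, -0.001]
force: [0.8, 0.1, 0.8]
gripper_width: 0.6
[524.3 -64.4 257.6] [ 0.92  0.39 -1.05  1.81  0.37  1.15  1.47] [0.8 0.1 0.8]
-70.3,0,243.4,0 [517. -65. 243.] [ 7.1  0.5 14.2] [-0.003  0.005  0.003] [ 0.92  0.39 -1.05  1.84  0.38  1.13  1.46] 0.0 0.0 minm 0.49
-77,0,217,0 [511. -66. 217.] [13.9  0.6 40.6] [-0.003  0.005  0.003] [ 0.91  0.41 -1.03  1.88  0.4   1.07  1.44] 0.0 0.0 minm 0.51
-80,0,190,0 [508. -66. 190.] [17.   0.7 67.5] [-0.003  0.005  0.003] [ 0.89  0.44 -1.01  1.92  0.44  1.02  1.41] 0.0 0.0 minm 0.5
```

View pics/s19.png

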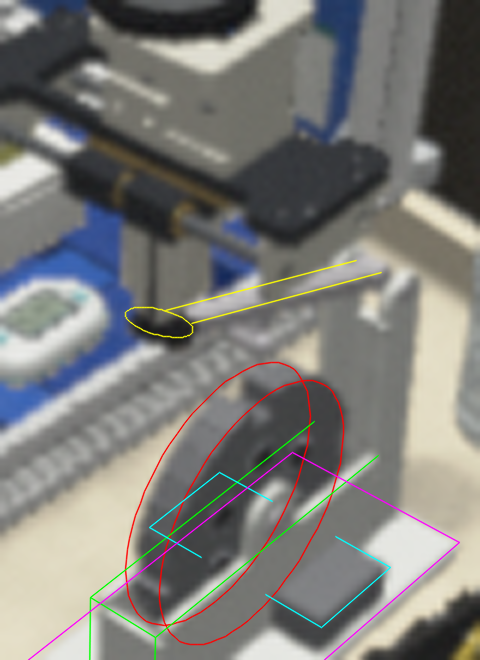

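View pics/sl19.png

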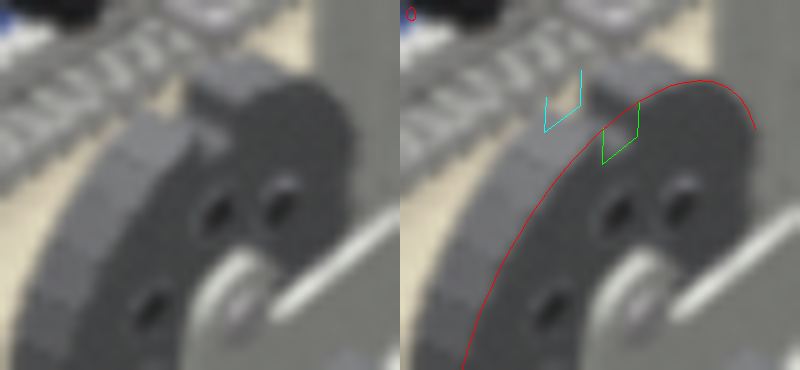

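The lever is down to about 0.33 and is following the tip; the drum hasn't moved and the notch is at about 0°. I'll keep pressing along the arc.

```bash
python3 -m crank '[{"linear":[6,0,12],"turn":[0,0,0],"jaw":-1},{"linear":[10,0,25],"turn":[0,0,0],"jaw":-1},{"linear":[13,0,38],"turn":[0,0,0],"jaw":-1},{"linear":[15,0,50],"turn":[0,0,0],"jaw":-1},{"linear":[16.5,0,60],"turn":[0,0,0],"jaw":-1},{"linear":[17,0,68],"turn":[0,0,0],"jaw":-1},{"linear":[17,0,70],"turn":[0,0,0],"jaw":-1},{"linear":[17,0,70],"turn":[0,0,0],"jaw":-1}]'; python3 log.py;  python3 - <<'E'
from rig import r
from h import *
c=r.capture("scene");overlay(c,"pics/s20.png",(240,120,320,230),6,lev=.0)
E
```

```text
clock: 25.1
ee_pos: [508.6, -67.2, 190.0]
tcp_rot: [0.002, -0.076, 0.997, -0.002]
force: [-9.2, -2.3, 21.0]
gripper_width: 0.4
[508.6 -67.2 190. ] [ 0.89  0.44 -1.01  1.92  0.44  1.02  1.41] [-9.2 -2.3 21. ]
```

View pics/s20.png

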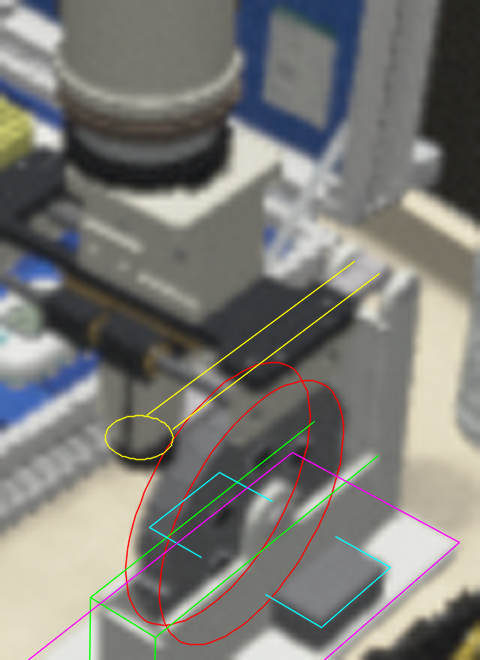

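The tip stopped at z=190.0 under 21 N, and home is 190.5, so the pin is seated. Now I'll lift off and check.

```bash
python3 -m crank '[{"linear":[0,0,-10],"turn":[0,0,0],"jaw":-1},{"linear":[0,0,-35],"turn":[0,0,0],"jaw":-1},{"linear":[0,0,-75],"turn":[0,0,0],"jaw":-1},{"linear":[0,20,-115],"turn":[0,0,0],"jaw":-1},{"linear":[0,60,-150],"turn":[0,0,0],"jaw":-1},{"linear":[0,105,-170],"turn":[0,0,0],"jaw":-1},{"linear":[0,150,-180],"turn":[0,0,0],"jaw":-1},{"linear":[0,150,-180],"turn":[0,0,0],"jaw":-1}]'; python3 log.py;  python3 - <<'E'
from rig import r
from h import *
c=r.capture("scene");overlay(c,"pics/s21.png",(240,120,320,230),6,lev=.0);zoom(c,(240,120,320,230),6,"pics/s21r.png")
im=cv2.hconcat([cv2.imread("pics/s21r.png"),cv2.imread("pics/s21.png")]);im=cv2.resize(im,(800,550));cv2.imwrite("pics/s21c.png",im)
c=r.capture("top");overlay(c,"pics/t21.png",(220,100,330,245),4,lev=0)
E
```

```text
clock: 25.95
ee_pos: [484.2, 89.7, 370.6]
tcp_rot: [0.005, -0.082, 0.997, -0.0]
force: [0.3, 1.3, -0.6]
gripper_width: 0.1
[484.2  89.7 370.6] [ 0.83  0.2  -1.21  1.73  0.19  1.33  1.32] [ 0.3  1.3 -0.6]
```

View pics/s21c.png

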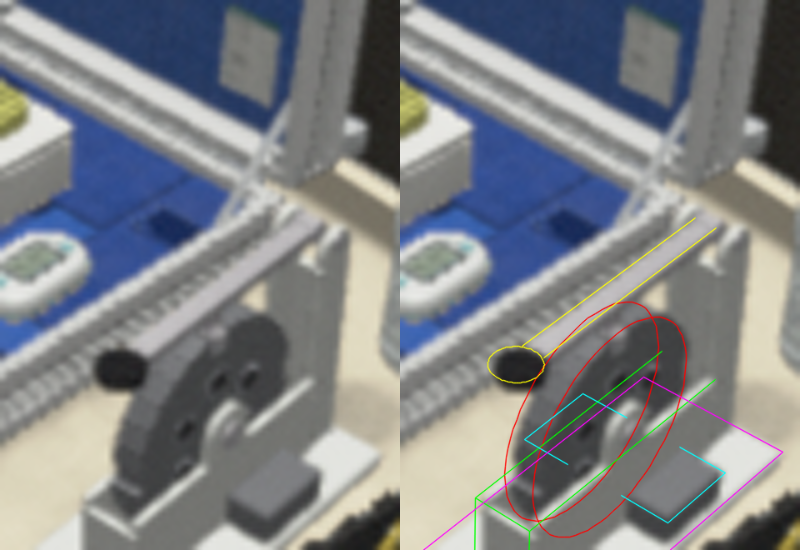

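View pics/t21.png

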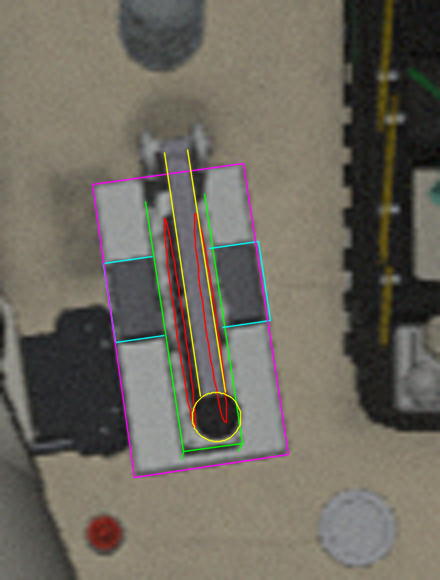

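The lever lies level along the model's 0 rad outline, the pin is in the slot, and the arm is clear. I'm handing in.

```bash
python3 - <<'E'
from rig import r
print(r.hand_in())
E
```

```text
the job is handed in; nothing more can be done
None
```

I turned the drum until the deep notch was at the top, then swung the lever down until its pin seated, and handed the job in at about 26 s. No verdict was reported.

**Drum:** It took four pinch strokes at the front rim plus one small trim, with the lever left up at about 0.74 rad. The scene picture then showed the notch within about 2° of the top.

**Lever:** I pushed the pad down its arc with closed fingers. The fingertip stopped at z = 190.0 mm under about 21 N of upward force; lever-down height is 190.5 mm. After I let go, the scene and top pictures showed the lever lying level over the notch. The arm was clear of the rotator and the force reading was about zero.

**Bystanders:** I did not touch any of them. I only checked the cup and bottle beside the rotator in the final top view, where they looked unmoved, and I did not measure any positions.

**Disagreements:**
- The scene camera differed from the top and wrist cameras by 3–4 mm, so I used the top and wrist fit.
- The drum slipped about 4° in the pads in the stroke I measured, so the final notch angle comes from the pictures rather than the arm's travel.
- I used a tool lean of about 25–29° instead of the suggested 35–48°, because of joint limits. It cleared the lever.

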